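# Nudge the hexagon nut along the lamp rail into its pocket

## Task

Take the white terminal strip that lies across the lamp mounting rail off it and lay it flat on the worktop. Then slide the brass nut along the rail's channel, without lifting it out, until it drops into the yellow-floored pocket of the grey slide plate; push gently and stop as soon as you feel the sprung plate resist. Leave the crimping pliers, screwdriver and spare bulb where they are.

Things in the scene. Friction and masses are not known exactly. Their poses are not given: they have to be found in the camera images.
- rail: Open aluminium channel fixed to the worktop, 350 mm long (its x axis), 46 mm wide (y), walls 4 mm thick and 16 mm high, 38 mm between them; lugs at the corners reach 14 mm further out, 3 mm high. Origin: centre of its underside, z up. The nut has to go towards +x, along the centre line.
- lane (a point): Point above the rail's origin on the top face of the grey slide plate that lies in the channel: 11 mm above the rail's underside, 5 mm below the wall tops. The nut slides on this plate with under 1 N. The plate itself is sprung along the rail.
- pocket_zone (a point): Middle of the stretch where the pocket can be, at plate-top height. The pocket in the plate, 39 mm long, as wide as the channel, 6 mm deep, yellow floor, has its centre within 30 mm of this point along the rail; it is not tracked: see it or feel it. A black clamp with a screw head (22 mm high above the worktop) stands 45 to 71 mm beyond the pocket's centre.
- nut: Loose brass hexagon nut lying flat on the plate, 30 mm across flats, 34.6 across corners, 16 mm high, about 65 g; its rotation is free. Origin: centre of its underside, 11 mm above the rail's, 5 mm in the pocket (10 mm still stand above the plate). Once in, pushing moves it and the plate on against 1.5 N per mm to a hard stop at 14 mm; they spring back. More than 7 N on it is too hard.
- strip: Loose white screw terminal strip lying across both rail walls between nut and pocket, in the nut's way: 19 mm (x) by 66 mm (its y axis) by 16 mm high. Origin: centre of its underside, z up. Grasp it across the 19 mm, that is along the rail.
- crimper: Bystander: loose crimping pliers with yellow grips, about 221 x 94 x 19 mm, lying to the left of the rail.
- screwdriver: Bystander: loose blue cross-head screwdriver, 182 x 26 x 25 mm, lying to the right of the rail.
- bulb: Bystander: loose white spare lamp bulb, 51 mm wide and 58 mm high, standing on its face to the right of the rail.

How it is judged:
By the outcome, as a careful person would: the job done as asked, in the order asked, and still so for the second after the job is handed in, with the robot touching nothing.
It also fails if it takes over 61 s, if anything falls off the work surface, if the arm or the gripper's body presses on something with over 40 N, if the wrist force passes 120 N, or if a joint passes its speed limit or range.

## Robot

A 6-joint arm with a two-finger parallel gripper is mounted at the origin on a cart in front of the work surface, level with it; the furniture and walls round the work are solid. World frame = base frame: x ahead of the robot, y to its left, z up, the work surface at z = 0. Lengths are in m, angles in degrees, forces in N, time in s.
With the tool pointing down it reaches from about 0.375 to 0.9 m from the base axis. Payload 3.1 kg.
Tool frame: the origin (TCP) lies between the finger pads; the fingertips stand 11 mm ahead of it and the grasp point (between the pads) lies 8 mm behind it; z points along the fingers, y is the direction in which the jaws open and shut (so a half turn about z gives the same grasp; the last joint's range is limited). The gripper opens to 87 mm and grips with 3 to 60 N. Pads are 19 mm wide; open, the fingers measure 117 mm over their backs; the gripper's body (75 mm by 190 mm) begins 51 mm behind the grasp point.
Start: joints at [-74.972, 30.224, 82.088, -0, 67.689, -10.227], TCP at [0.267, -0.565, 0.197] pointing down, gripper open.
Joint ranges: [-176.69, 176.69], [-43.24, 126.21], [12.49, 139.97], [-82, 262], [0, 151.66], [-163.58, 163.58]. Speed limits (degrees/s): [159.86, 159.86, 180, 180, 180, 180].

## Interface

Orientations are given as a 3x3 rotation matrix whose columns are the frame's x, y, z axes.
In Python, from rig import bot, vision gives the robot as it stands. The module is installed in compiled form; this text tells all that it offers.
- The arm moves only by the tool jog_arm, never from a script. Its argument "rows" is a list of rows, each an object with "dp": the shift along the tool's x, y, z in mm, a list of three; "turn": the turn, a rotation vector about the tool's x, y, z in degrees, a list of three; "grip": the opening, from 0 (shut) to 1 (fully open). A call has 1 to 10 rows; each row is the pose to reach, as a shift and turn from the pose commanded when the call began, along the tool's axes at that moment; what a row does not reach only later rows make up. A row lasts 1/10 s, in which the tool goes at most 50 mm and 8.59 degrees, less where a joint would pass 70% of its speed; a pose out of reach is approached as far as the arm can. A call with a gripper value outside its range is refused whole. The fingers move at their own pace and stop on an object; the grip force is fixed at half the most. Time passes only in rows, so rows that repeat a pose let the fingers close. It gives the time, the measured TCP pose, the force and the opening at its end, in the units of the state.
- bot.read_state(): the state, without advancing time (a new reading comes with each control period).
- vision.capture(name): name is "scene" or "top" or "wrist"; returns (picture, depth): 480x640x3 uint8, red, green, blue; 480x640 float32, m along the optical axis (not along the pixel's ray), 0 where there is no reading.
- vision.camera_info(name): a dict with "vertical_fov" (degrees; the focal length in pixels is half the picture's height over the tangent of half this angle, whatever the lens; pixels are square), "cx", "cy" (the principal point, pixels), "position" and "rotation" of the camera in the world. Camera axes: x right, y down, z forward; pixel columns grow to the right and rows downward; lengths in m; the calibration is good to about 2 mm. The wrist camera is an equidistant fisheye: a pixel r from the principal point sees the ray r / f radians off the axis. A picture is of the moment at which its call begins: read the wrist's pose just before it. camera_info takes no time and is no camera call; for the wrist camera it gives the pose at the moment of the call.
- bot.hand_in(): hands the job in, once; it reports no verdict.
The state is a dict: "time_s": time; "joint_positions": joint angles; "qvel": joint speeds; "tau": joint torques, N m; "position": TCP position; "tcp_rot": TCP orientation; "force": force on the tool from outside, world axes, zero at the start; "moment": the same for the moment, N m; "opening": opening from 0.0 (shut) to 1.0 (fully open).
Only numpy, scipy, OpenCV 4.12 (cv2) and the standard library are available. Lean on these libraries where they do the work, as an engineer would, in place of code of your own. Each camera call takes 0.05 s, during which the arm holds its last target.

## Working session

There is one attempt and no reset: what is moved stays moved. The work goes in short steps, Python scripts to look and compute and a tool call to move; the robot and the scene stay as the last step left them, time stands still between calls to the robot, and variables do not carry over. Pictures are saved under pics/ and viewed, and the job is handed in when it is done.

Besides the shell and the picture viewer there is one more tool, called after "Emit:" in YAML: its name, and indented under it one key for each argument. jog_arm: Moves the arm, as the interface text tells. Its arguments: {"type":"object","properties":{"rows":{"type":"array"}},"required":["rows"]}

```bash
mkdir -p pics; cat > h.py <<'E'
import numpy as np, cv2
from rig import bot, vision
def cap(name,out):
    im,d=vision.capture(name); cv2.imwrite('pics/'+out+'.png',cv2.cvtColor(im,cv2.COLOR_RGB2BGR)); return im,d
def ray(name,u,v,info=None):
    i=info or vision.camera_info(name); f=240/np.tan(np.radians(i['vertical_fov'])/2)
    a,b=u-i['cx'],v-i['cy']
    if name=='wrist':
        r=np.hypot(a,b); t=r/f; s=np.sin(t)/max(r,1e-9); d=np.array([a*s,b*s,np.cos(t)])
    else: d=np.array([a/f,b/f,1.])
    return np.array(i['position']),np.array(i['rotation'])@d
def onz(name,u,v,z,info=None):
    p,d=ray(name,u,v,info); return p+d*(z-p[2])/d[2]
E
python3 - <<'E'
from h import *
for n in('scene','top'):
    im,d=cap(n,n+'0'); np.save(n+'0d.npy',d); print(vision.camera_info(n))
s=bot.read_state();print(s)
E
```

```text
{'vertical_fov': 43.99572146426639, 'cx': 314.3652775903101, 'cy': 241.30691697986276, 'position': array([-0.27354575,  0.88887074,  0.88832494]), 'rotation': array([[-0.75189647, -0.37016684,  0.54555312],
       [-0.65902882,  0.44490049, -0.60641947],
       [-0.01824047, -0.81549989, -0.57846972]])}
{'vertical_fov': 42.192159385874966, 'cx': 313.1220456802519, 'cy': 232.36036724535074, 'position': array([0.26075647, 0.01222592, 1.41342628]), 'rotation': array([[-0.014117  , -0.98065346,  0.19524217],
       [-0.99987206,  0.01531381,  0.00462169],
       [-0.00752217, -0.19515195, -0.98074417]])}
{'time_s': 0.1, 'joint_positions': array([-7.49720055e+01,  3.02743601e+01,  8.21474526e+01,  6.39032854e-04,
        6.76901000e+01, -1.02281559e+01]), 'qvel': array([ 0.07308509, -0.20062056, -0.13035868,  0.03178332, -0.02744705,
       -0.09408123]), 'tau': array([ 5.40137753e-04, -4.40983343e+01, -1.77151448e+01,  6.35826308e-02,
        5.34126058e-02, -4.54078452e-05]), 'position': array([ 0.2665041 , -0.56456288,  0.19637065]), 'tcp_rot': array([[ 9.04411250e-01,  4.26661511e-01, -4.96493000e-04],
       [ 4.26661650e-01, -9.04409347e-01,  1.88911680e-03],
       [ 3.56980517e-04, -1.92037301e-03, -9.99998092e-01]]), 'force': array([-0.52955491,  0.85159006,  1.11793418]), 'moment': array([ 0.01402158, -0.03875882, -0.00077634]), 'opening': 1.0001607706490498}
```

View pics/top0.png

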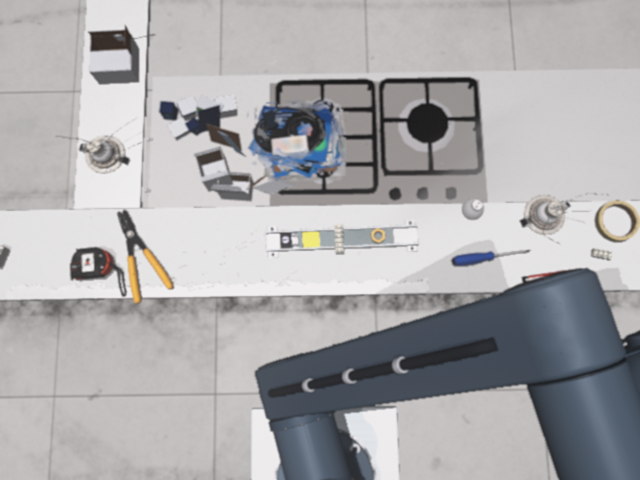

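View pics/scene0.png

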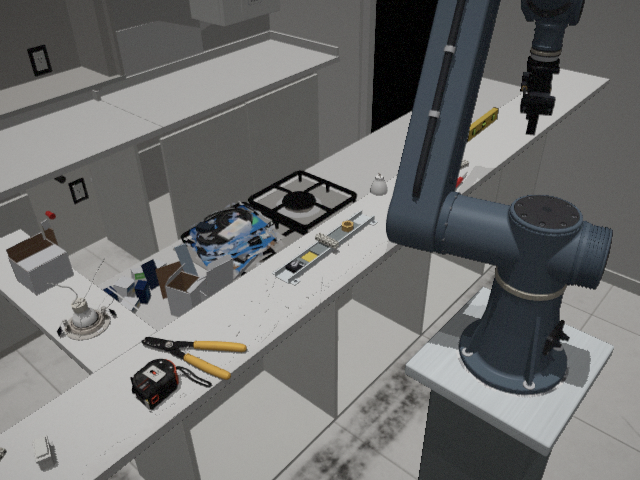

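The top view shows the rail at about (342,240), running along world y. The nut is at (378,235), the strip at (340,240), the yellow pocket at (311,240) and the clamp at (288,240). Next I'll zoom in and measure.

```bash
python3 - <<'E'
from h import *
im=cv2.imread('pics/top0.png')
c=im[200:300,250:440]; cv2.imwrite('pics/topz.png',cv2.resize(c,None,fx=4,fy=4,interpolation=cv2.INTER_CUBIC))
for u,v in [(266,240),(419,235),(340,240),(311,240),(378,235),(288,240)]: print((u,v),onz('top',u,v,.011).round(4))
d=np.load('top0d.npy');
for u,v in [(340,240),(311,240),(360,237),(200,280),(473,210),(360,258)]:
    p,r=ray('top',u,v); i=vision.camera_info('top'); print((u,v),(p+r*d[v,u]).round(4))
E
```

```text
(266, 240) [0.5238 0.1272 0.011 ]
(419, 235) [ 0.53   -0.2239  0.011 ]
(340, 240) [ 0.5211 -0.0425  0.011 ]
(311, 240) [0.5222 0.024  0.011 ]
(378, 235) [ 0.5314 -0.1299  0.011 ]
(288, 240) [0.523  0.0767 0.011 ]
(340, 240) [ 0.5175 -0.0418  0.0306]
(311, 240) [0.5231 0.024  0.0061]
(360, 237) [ 0.5285 -0.0889  0.0053]
(200, 280) [ 0.4358  0.2798 -0.0047]
(473, 210) [ 0.5806 -0.3443  0.038 ]
(360, 258) [ 0.4796 -0.0875  0.0052]
```

View pics/topz.png

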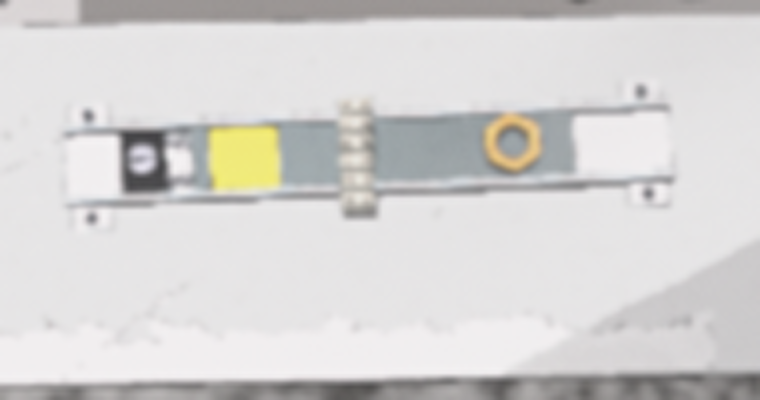

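Emit:
jog_arm:
  rows:
    - {"dp":[45,-37,0],"turn":[0,0,2.3],"grip":1}
    - {"dp":[90,-73,0],"turn":[0,0,4.6],"grip":1}
    - {"dp":[135,-110,0],"turn":[0,0,7],"grip":1}
    - {"dp":[180,-146,0],"turn":[0,0,9.3],"grip":1}
    - {"dp":[225,-183,0],"turn":[0,0,11.6],"grip":1}
    - {"dp":[270,-219,0],"turn":[0,0,14],"grip":1}
    - {"dp":[315,-256,0],"turn":[0,0,16.2],"grip":1}
    - {"dp":[360,-292,0],"turn":[0,0,18.5],"grip":1}
    - {"dp":[405,-329,0],"turn":[0,0,21],"grip":1}
    - {"dp":[453,-366,0],"turn":[0,0,23],"grip":1}

```text
time_s: 1.1
position: [0.484, -0.1127, 0.1971]
tcp_rot: [[0.999, 0.038, -0.0], [0.038, -0.999, 0.0], [-0.0, -0.0, -1.0]]
force: [0.3, -1.2, 0.4]
opening: 1.001
```

```bash
python3 - <<'E'
from h import *
s=bot.read_state();print(s['time_s'],s['position'],s['tcp_rot'].round(4),s['joint_positions'])
import pickle
inf=vision.camera_info('wrist'); pickle.dump(inf,open('w1.pkl','wb')); print(inf)
im,d=cap('wrist','w1'); np.save('w1d.npy',d)
E
```

```text
1.1 [ 0.48398764 -0.11274301  0.19707819] [[ 9.993e-01  3.770e-02 -5.000e-04]
 [ 3.770e-02 -9.993e-01  1.000e-04]
 [-5.000e-04 -2.000e-04 -1.000e+00]] [-2.60163662e+01  2.04302315e+01  1.00122826e+02 -5.66328415e-03
  5.94762301e+01  6.18279306e+01]
{'vertical_fov': 65.70646984690485, 'cx': 316.32766802658057, 'cy': 236.47642678018894, 'position': array([ 0.56314475, -0.10984989,  0.38618304]), 'rotation': array([[ 3.76962643e-02, -9.56759465e-01, -2.88427320e-01],
       [-9.99289205e-01, -3.61713677e-02, -1.06167876e-02],
       [-2.75098621e-04,  2.88622520e-01, -9.57442930e-01]])}
```

View pics/w1.png

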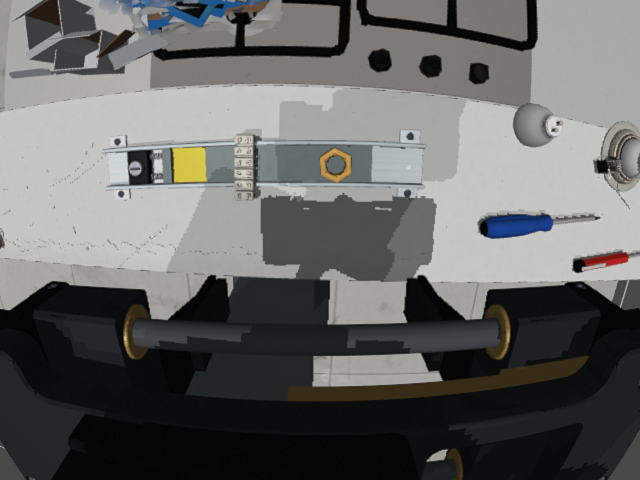

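```bash
python3 - <<'E'
from h import *
import pickle
im=cv2.imread('pics/w1.png'); inf=pickle.load(open('w1.pkl','rb'))
c=im[120:215,95:435]; cv2.imwrite('pics/w1z.png',cv2.resize(c,(798,228*1),interpolation=cv2.INTER_CUBIC))
c=im[125:210,215:375]; cv2.imwrite('pics/w1y.png',cv2.resize(c,None,fx=5,fy=5,interpolation=cv2.INTER_CUBIC))
hsv=cv2.cvtColor(im,cv2.COLOR_BGR2HSV)
P=lambda u,v,z:onz('wrist',u,v,z,inf)
# yellow pocket
m=cv2.inRange(hsv,(24,120,100),(34,255,255)); m[:,:160]=0;m[:130]=0;m[190:]=0;m[:,220:]=0
ys,xs=np.nonzero(m); print('yel',len(xs),xs.min(),xs.max(),ys.min(),ys.max(), P(xs.mean(),ys.mean(),.005))
for u in(xs.min()-.5,xs.max()+.5): print(P(u,165,.005),P(u,165,.011))
m=cv2.inRange(hsv,(8,110,60),(24,255,255)); m[:,:300]=0;m[:,370:]=0;m[:130]=0;m[200:]=0
cs,_=cv2.findContours(m,cv2.RETR_EXTERNAL,2); k=max(cs,key=cv2.contourArea); print('nut',cv2.boundingRect(k))
h=cv2.convexHull(k)[:,0]; w=np.array([P(*p,.027)[:2] for p in h]); (c,r,a)=cv2.minAreaRect((w*1000).astype(np.float32)); print(c,r,a)
print((w*1000).round(1))
E
```

```text
yel 1124 172 205 147 182 [0.52334645 0.02440149 0.005     ]
[0.52280717 0.04490973 0.005     ] [0.5234421  0.04247374 0.011     ]
[0.52258841 0.00571253 0.005     ] [0.52322679 0.00389352 0.011     ]
nut (320, 148, 32, 34)
(528.0706787109375, -129.490966796875) (32.657745361328125, 29.657264709472656) 7.730241775512695
[[ 544.2 -128.4]
 [ 543.4 -131.3]
 [ 539.9 -139.2]
 [ 538.1 -142.2]
 [ 537.2 -143.2]
 [ 525.5 -144.8]
 [ 522.6 -145. ]
 [ 520.5 -144.1]
 [ 517.4 -140.3]
 [ 512.2 -133.8]
 [ 512.  -128.9]
 [ 517.4 -117. ]
 [ 518.3 -116. ]
 [ 527.1 -114.7]
 [ 534.9 -114.4]
 [ 536.9 -116.2]
 [ 543.1 -124.6]
 [ 544.1 -126.5]]
```

View pics/w1z.png

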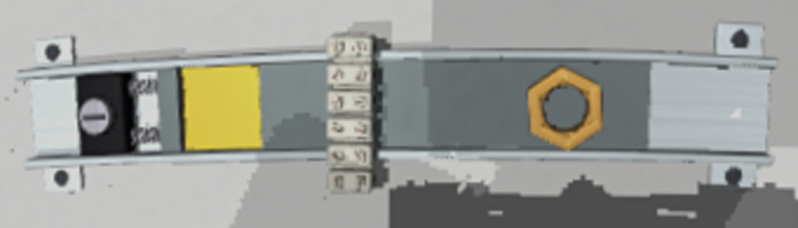

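View pics/w1y.png

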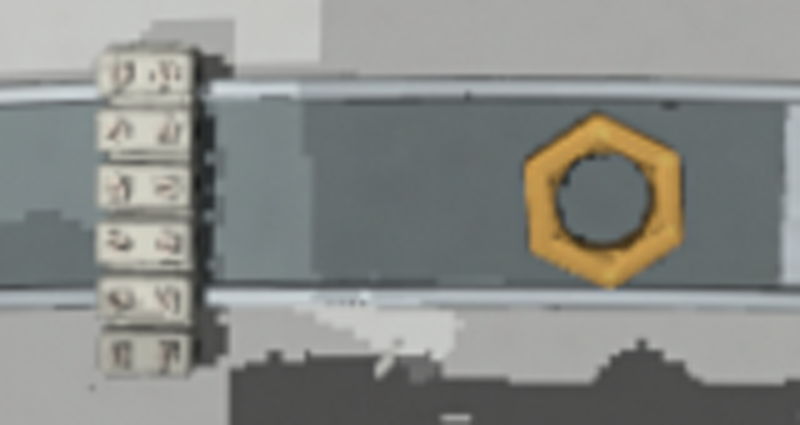

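```bash
python3 - <<'E'
from h import *
import pickle
inf=pickle.load(open('w1.pkl','rb'))
P=lambda u,v,z:onz('wrist',u,v,z,inf)
q=np.array([P(*p,.032)[:2]*1000 for p in [(234.4,135),(253.4,135),(253,200),(234.4,199.6)]]); print('strip',q.round(1),q.mean(0), cv2.minAreaRect(q.astype(np.float32)))
z=lambda a,b:(95+a*340/798,120+b*95/228)
pts=[z(20,72),z(775,62),z(770,160),z(28,160)]
w=np.array([P(*p,.016)[:2]*1000 for p in pts]);print('rail',w.round(1),w.mean(0))
for a,b in((0,1),(3,2)):
    d=w[a]-w[b];print(np.degrees(np.arctan2(d[1],d[0])),np.linalg.norm(d))
for p in [(118,140),(408,136),(407,193),(121,194)]: print('lug',(P(*p,.003)*1000).round(1))
d=np.load('w1d.npy')
for u,v in[(244,165),(336,176),(280,160),(190,165),(280,210),(135,170)]:
    p,r=ray('wrist',u,v,inf); print(u,v,(p+r*d[v,u]).round(4))
E
```

```text
strip [[554.8 -31.7]
 [554.8 -50.2]
 [491.4 -50.4]
 [491.3 -31.7]] [523.07200336 -40.99970194] ((523.0703735351562, -40.960941314697266), (63.452571868896484, 18.724384307861328), 0.159629225730896)
rail [[ 542.7  125.4]
 [ 551.9 -220.8]
 [ 509.5 -222.1]
 [ 501.2  123.4]] [526.30262393 -48.55402121]
91.5162357393221 346.2579604196755
91.38617051408987 345.6213279661468
lug [552.5 113.    3. ]
lug [ 560.3 -205.2    3. ]
lug [ 499.7 -208.8    3. ]
lug [490.2 112.4   3. ]
244 165 [ 0.5271 -0.0439  0.0448]
336 176 [ 0.5178 -0.1302  0.0335]
280 160 [ 0.5303 -0.0754  0.0223]
190 165 [0.5258 0.0128 0.035 ]
280 210 [ 0.4757 -0.0746  0.004 ]
135 170 [0.5259 0.0555 0.0717]
```

Emit:
jog_arm:
  rows:
    - {"dp":[22,-35,20],"turn":[0,0,0.7],"grip":0.5}
    - {"dp":[43.7,-70,60],"turn":[0,0,0.7],"grip":0.5}
    - {"dp":[43.7,-70,90],"turn":[0,0,0.7],"grip":0.5}
    - {"dp":[43.7,-70,110],"turn":[0,0,0.7],"grip":0.5}
    - {"dp":[43.7,-70,110],"turn":[0,0,0.7],"grip":0.5}

```text
time_s: 1.65
position: [0.5219, -0.042, 0.0842]
tcp_rot: [[1.0, 0.028, -0.007], [0.028, -1.0, 0.002], [-0.007, -0.002, -1.0]]
force: [-0.0, 0.4, 1.0]
opening: 0.633
```

```bash
python3 - <<'E'
from h import *
s=bot.read_state();print(s['time_s'],s['position'],s['tcp_rot'].round(4),s['force'],s['opening'])
inf=vision.camera_info('wrist'); im,d=cap('wrist','w2')
c=cv2.imread('pics/w2.png'); print(inf['position'])
E
```

```text
1.65 [ 0.52191399 -0.04203867  0.08424659] [[ 0.9996  0.0283 -0.0075]
 [ 0.0283 -0.9996  0.0022]
 [-0.0074 -0.0024 -1.    ]] [-0.03143218  0.40991075  1.02866012] 0.633448602102997
[ 0.60240911 -0.04024708  0.2727886 ]
```

View pics/w2.png

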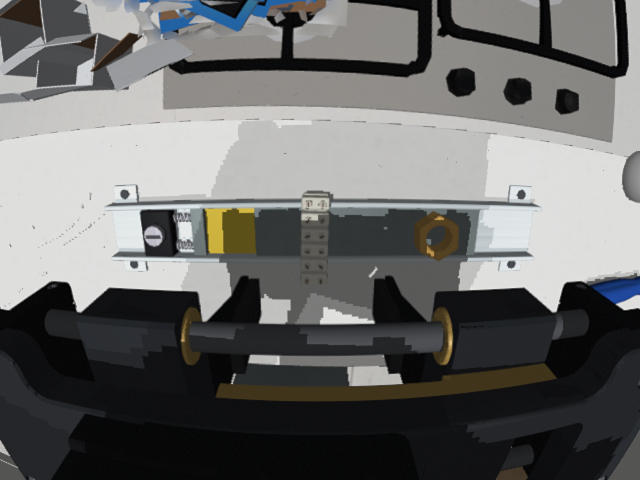

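The strip at columns 302–329 is centred between the fingers (columns 250 and 385). I'll check its position and the pocket from here before descending.

```bash
python3 - <<'E'
from h import *
inf=vision.camera_info('wrist'); P=lambda u,v,z:(onz('wrist',u,v,z,inf)*1000).round(1)
for p in[(302,193),(330,193),(302,278),(328,280),(302,240),(329,240)]:print(p,P(*p,.032))
for p in[(255.5,230),(207,230),(204,230)]:print(p,P(*p,.011))
for p in[(415,235),(459,235),(437,212),(437,255)]:print('nut',p,P(*p,.027))
E
```

```text
(302, 193) [558.9 -32.3  32. ]
(330, 193) [559.5 -50.8  32. ]
(302, 278) [498.  -33.3  32. ]
(328, 280) [497.  -51.8  32. ]
(302, 240) [526.3 -32.8  32. ]
(329, 240) [526.8 -51.3  32. ]
(255.5, 230) [526.5   2.7  11. ]
(207, 230) [525.5  40.5  11. ]
(204, 230) [525.4  42.9  11. ]
nut (415, 235) [ 530.7 -112.9   27. ]
nut (459, 235) [ 531.6 -147.    27. ]
nut (437, 212) [ 548.1 -127.6   27. ]
nut (437, 255) [ 515.9 -131.6   27. ]
```

Emit:
jog_arm:
  rows:
    - {"dp":[2,0,20],"turn":[0,0,0],"grip":0.45}
    - {"dp":[3,0,40],"turn":[0,0,0],"grip":0.45}
    - {"dp":[3,0,52],"turn":[0,0,0],"grip":0.45}
    - {"dp":[3,0,58],"turn":[0,0,0],"grip":0.45}
    - {"dp":[3,0,59],"turn":[0,0,0],"grip":0.45}
    - {"dp":[3,0,59],"turn":[0,0,0],"grip":0.45}

```text
time_s: 2.3
position: [0.5281, -0.0433, 0.0289]
tcp_rot: [[1.0, 0.027, 0.001], [0.027, -1.0, -0.0], [0.001, 0.0, -1.0]]
force: [-0.7, -1.2, 0.6]
opening: 0.452
```

Emit:
jog_arm:
  rows:
    - {"dp":[0,-1,1.5],"turn":[0,0,0],"grip":0.3}
    - {"dp":[0,-1,1.5],"turn":[0,0,0],"grip":0.1}
    - {"dp":[0,-1,1.5],"turn":[0,0,0],"grip":0}
    - {"dp":[0,-1,1.5],"turn":[0,0,0],"grip":0}
    - {"dp":[0,-1,1.5],"turn":[0,0,0],"grip":0}
    - {"dp":[0,-1,1.5],"turn":[0,0,0],"grip":0}
    - {"dp":[0,-1,1.5],"turn":[0,0,0],"grip":0}

```text
time_s: 3.0
position: [0.5276, -0.0421, 0.0267]
tcp_rot: [[1.0, 0.027, -0.0], [0.027, -1.0, -0.0], [-0.0, 0.0, -1.0]]
force: [0.1, -0.6, -0.1]
opening: 0.012
```

The gripper closed to 0.012, so it isn't holding the strip. I'll look.

```bash
python3 - <<'E'
from h import *
cap('wrist','w3'); im,_=cap('scene','s3'); cap('top','t3')
cv2.imwrite('pics/s3z.png',cv2.resize(cv2.imread('pics/s3.png')[190:300,240:400],None,fx=5,fy=5,interpolation=cv2.INTER_CUBIC))
E
```

```text
(no output)
```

View pics/w3.png

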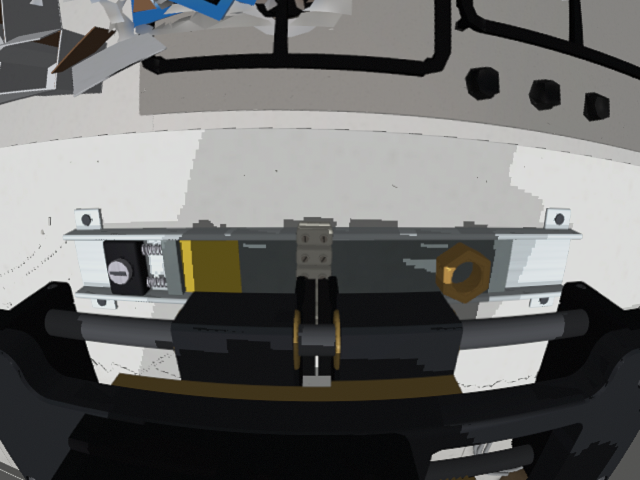

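View pics/s3z.png

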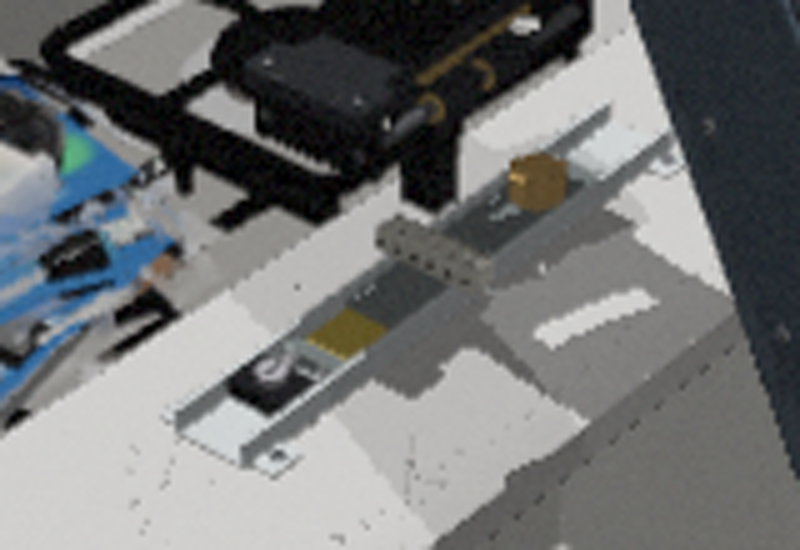

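```bash
python3 - <<'E'
from h import *
i=vision.camera_info('scene'); f=240/np.tan(np.radians(i['vertical_fov'])/2)
def pj(p):
    q=i['rotation'].T@(np.array(p)-i['position']); u=f*q[0]/q[2]+i['cx'];v=f*q[1]/q[2]+i['cy']; return (u,v),((u-240)*5,(v-190)*5)
print(bot.read_state()['position'],bot.read_state()['opening'])
for p in [(.5276,-.042,.0157),(.5276,-.042,.05),(.5276,-.042,.032),(.558,-.042,.032),(.496,-.042,.032),(.53,-.13,.027)]: print(p,pj(p))
E
```

```text
[ 0.52760897 -0.04205769  0.0267294 ] 0.005553139859600912
(0.5276, -0.042, 0.0157) ((np.float64(325.01728190572226), np.float64(241.67097813777642)), (np.float64(425.0864095286113), np.float64(258.35489068888205)))
(0.5276, -0.042, 0.05) ((np.float64(324.9094211710375), np.float64(230.49696034402245)), (np.float64(424.5471058551874), np.float64(202.48480172011227)))
(0.5276, -0.042, 0.032) ((np.float64(324.9663810137233), np.float64(236.39781293473828)), (np.float64(424.8319050686166), np.float64(231.98906467369142)))
(0.558, -0.042, 0.032) ((np.float64(315.8780946718738), np.float64(232.0345331984733)), (np.float64(379.3904733593689), np.float64(210.1726659923665)))
(0.496, -0.042, 0.032) ((np.float64(334.6293664798273), np.float64(241.0370053072241)), (np.float64(473.1468323991365), np.float64(255.18502653612046)))
(0.53, -0.13, 0.027) ((np.float64(346.0829630779315), np.float64(222.83583784362727)), (np.float64(530.4148153896574), np.float64(164.17918921813637)))
```

```bash
python3 - <<'E'
from h import *
im,d=cap('scene','s4')
for u,v in [(326,229),(326,226),(326,222),(324,228),(329,228),(325,238),(320,236),(347,226)]:
    p,r=ray('scene',u,v); print(u,v,d[v,u],(p+r*d[v,u]).round(4),im[v,u])
im,d=cap('wrist','w4'); 
for u,v in [(306,285),(328,285),(315,255),(300,300),(335,300),(306,310),(315,230)]:
    p,r=ray('wrist',u,v); print(u,v,d[v,u],(p+r*d[v,u]/np.cos(np.hypot(u-316.3,v-236.5)/372)).round(4),(p+r/( r@vision.camera_info('wrist')['rotation'][:,2])*d[v,u]).round(4),im[v,u])
E
```

```text
326 229 1.4691656 [ 0.5176 -0.0346  0.0628] [ 4  6 14]
326 226 1.4595138 [ 0.5151 -0.0318  0.0742] [18 19 11]
326 222 1.4495908 [ 0.5134 -0.0299  0.0877] [16 20 15]
324 228 1.4659089 [ 0.5205 -0.0304  0.0667] [16 13 14]
329 228 1.4735379 [ 0.5153 -0.0433  0.0622] [4 1 9]
325 238 1.4917939 [ 0.5233 -0.0371  0.0317] [100 100  93]
320 236 1.495687 [ 0.5367 -0.0334  0.0338] [68 65 63]
347 226 1.5458672 [ 0.5207 -0.1223  0.025 ] [92 72 45]
306 285 0.17105888 [ 0.5358 -0.0371  0.0585] [ 0.5358 -0.0371  0.0585] [11 11 12]
328 285 0.16540062 [ 0.5384 -0.047   0.0637] [ 0.5384 -0.047   0.0637] [5 7 7]
315 255 0.1941148 [ 0.5415 -0.041   0.0328] [ 0.5415 -0.041   0.0328] [89 88 83]
300 300 0.1506977 [ 0.5382 -0.0351  0.0791] [ 0.5382 -0.0351  0.0791] [6 6 8]
335 300 0.15107115 [ 0.5384 -0.0495  0.0787] [ 0.5384 -0.0495  0.0787] [11 10 13]
306 310 0.14432104 [ 0.5373 -0.0378  0.086 ] [ 0.5373 -0.0378  0.086 ] [12 12 12]
315 230 0.19291681 [ 0.5543 -0.0407  0.0302] [ 0.5543 -0.0407  0.0302] [87 86 81]
```

```bash
python3 - <<'E'
from h import *
for n in('scene','wrist'):
    im,d=cap(n,n+'5'); i=vision.camera_info(n)
    H=[]
    R=range(205,250) if n=='scene' else range(255,330)
    C=range(318,336) if n=='scene' else range(295,340)
    for v in R:
        row=[]
        for u in C:
            if im[v,u].max()<30 and d[v,u]>0:
                p,r=ray(n,u,v,i); r=r/(r@i['rotation'][:,2]); row.append(p+r*d[v,u])
        if row: row=np.array(row); H.append((v,len(row),row.mean(0).round(4),row[:,2].min().round(4)))
    H=H[-14:] if n=='scene' else H[:14]
    for h in H: print(n,*h)
E
python3 - <<'E'
import cv2
a=cv2.imread('pics/wrist5.png')[215:315,240:400];cv2.imwrite('pics/w5z.png',cv2.resize(a,None,fx=5,fy=5,interpolation=cv2.INTER_CUBIC))
E
```

```text
scene 218 12 [ 0.5179 -0.0297  0.0975] 0.0883
scene 219 13 [ 0.5354 -0.0477  0.0783] -0.0758
scene 220 13 [ 0.5489 -0.0629  0.0619] -0.0775
scene 221 13 [ 0.5479 -0.0617  0.0599] -0.0814
scene 222 11 [ 0.5212 -0.0352  0.0817] 0.0755
scene 223 11 [ 0.5215 -0.0356  0.0784] 0.0735
scene 224 10 [ 0.5203 -0.036   0.0757] 0.0701
scene 225 10 [ 0.5209 -0.0366  0.0722] 0.0671
scene 226 10 [ 0.5215 -0.0373  0.0686] 0.0651
scene 227 9 [ 0.5221 -0.036   0.066 ] 0.0604
scene 228 9 [ 0.5217 -0.0356  0.0634] 0.059
scene 229 8 [ 0.5235 -0.0358  0.0595] 0.0566
scene 230 6 [ 0.5182 -0.0333  0.0602] 0.0585
scene 231 2 [ 0.5179 -0.0367  0.0555] 0.0546
wrist 276 6 [ 0.5385 -0.0421  0.0538] 0.0528
wrist 277 16 [ 0.5386 -0.0419  0.0553] 0.0543
wrist 278 17 [ 0.5376 -0.0423  0.0542] 0.0338
wrist 279 29 [ 0.5381 -0.0421  0.0565] 0.0534
wrist 280 36 [ 0.5379 -0.0417  0.0573] 0.054
wrist 281 36 [ 0.5378 -0.0418  0.0583] 0.056
wrist 282 38 [ 0.538  -0.0419  0.0599] 0.0575
wrist 283 36 [ 0.5381 -0.0419  0.0611] 0.0579
wrist 284 38 [ 0.5375 -0.0419  0.061 ] 0.058
wrist 285 39 [ 0.5371 -0.0416  0.0612] 0.0132
wrist 286 39 [ 0.5376 -0.0417  0.0635] 0.0605
wrist 287 39 [ 0.5378 -0.0417  0.0649] 0.0626
wrist 288 39 [ 0.5377 -0.0417  0.0658] 0.0631
wrist 289 38 [ 0.5378 -0.0417  0.0671] 0.0645
```

View pics/w5z.png

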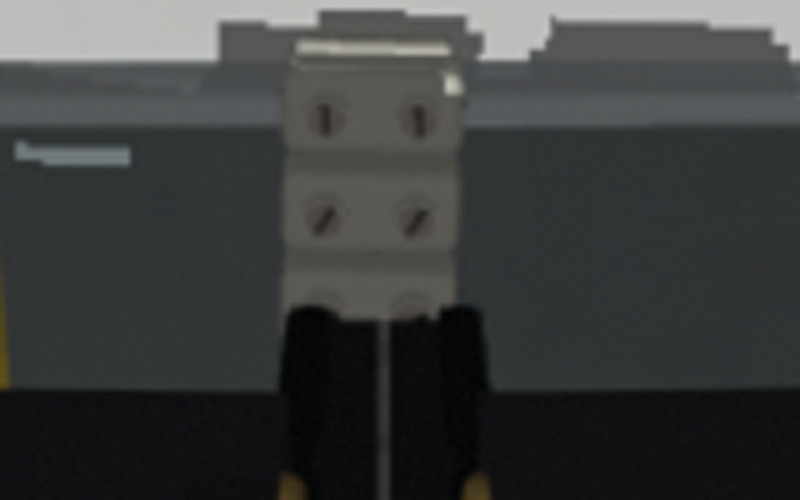

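The picture and depth show the fingertips at z ≈ 0.05, about 20 mm above the strip. The real tips stand roughly 35 mm higher than the stated tool frame implies. I'll open and lower in steps, checking by camera and force.

Emit:
jog_arm:
  rows:
    - {"dp":[0,0,0],"turn":[0,0,0],"grip":0.45}
    - {"dp":[0,0,0],"turn":[0,0,0],"grip":0.45}
    - {"dp":[0,0,0],"turn":[0,0,0],"grip":0.45}
    - {"dp":[0,0,0],"turn":[0,0,0],"grip":0.45}
    - {"dp":[0,0,5],"turn":[0,0,0],"grip":0.45}
    - {"dp":[0,0,10],"turn":[0,0,0],"grip":0.45}
    - {"dp":[0,0,15],"turn":[0,0,0],"grip":0.45}
    - {"dp":[0,0,20],"turn":[0,0,0],"grip":0.45}
    - {"dp":[0,0,20],"turn":[0,0,0],"grip":0.45}

```text
time_s: 4.25
position: [0.527, -0.0419, 0.0058]
tcp_rot: [[1.0, 0.027, -0.002], [0.027, -1.0, 0.001], [-0.002, -0.001, -1.0]]
force: [-0.3, 0.3, 0.4]
opening: 0.451
```

```bash
python3 - <<'E'
from h import *
for n in('scene','wrist'):
    im,d=cap(n,n+'6')
a=cv2.imread('pics/scene6.png')[200:280,270:390];cv2.imwrite('pics/s6z.png',cv2.resize(a,None,fx=6,fy=6,interpolation=cv2.INTER_CUBIC))
E
```

```text
(no output)
```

View pics/s6z.png

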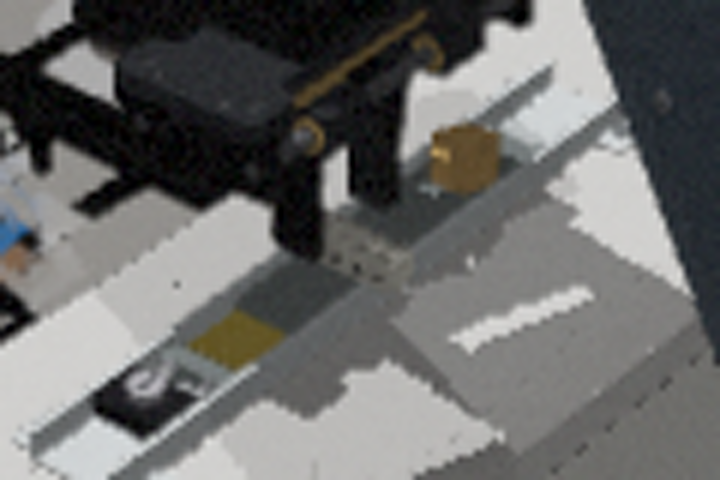

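View pics/wrist6.png

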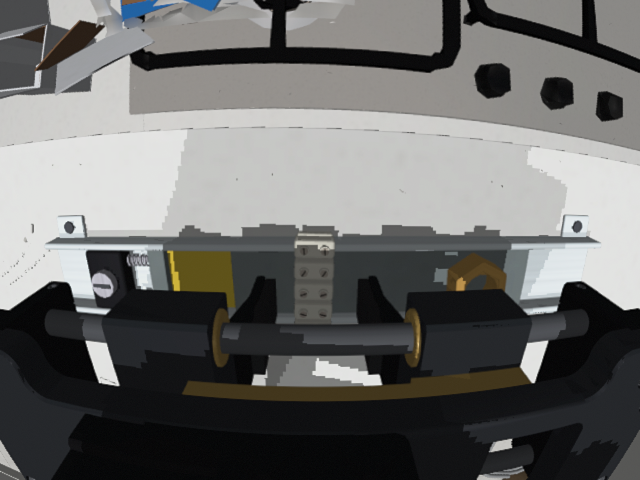

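Emit:
jog_arm:
  rows:
    - {"dp":[0,0,4],"turn":[0,0,0],"grip":0.45}
    - {"dp":[0,0,8],"turn":[0,0,0],"grip":0.45}
    - {"dp":[0,0,11],"turn":[0,0,0],"grip":0.45}
    - {"dp":[0,0,12],"turn":[0,0,0],"grip":0.45}
    - {"dp":[0,0,12],"turn":[0,0,0],"grip":0.45}

```text
time_s: 4.85
position: [0.5275, -0.042, -0.0055]
tcp_rot: [[1.0, 0.027, -0.0], [0.027, -1.0, 0.0], [-0.0, -0.0, -1.0]]
force: [-0.7, 0.1, 0.7]
opening: 0.452
```

```bash
python3 - <<'E'
from h import *
im,d=cap('scene','s7')
a=cv2.imread('pics/s7.png')[200:280,270:390];cv2.imwrite('pics/s7z.png',cv2.resize(a,None,fx=6,fy=6,interpolation=cv2.INTER_CUBIC))
i=vision.camera_info('scene')
for v in range(236,254):
    row=[]
    for u in range(315,326):
        if im[v,u].max()<30 and d[v,u]>0:
            p,r=ray('scene',u,v,i); row.append(p+r*d[v,u])
    if row: print(v,len(row),np.mean(row,0).round(4))
E
```

```text
236 8 [0.5107 0.0015 0.0641]
237 8 [ 5.125e-01 -4.000e-04  5.930e-02]
238 7 [ 0.5234 -0.0144  0.0438]
239 7 [ 0.5231 -0.014   0.0412]
240 7 [ 0.524  -0.0149  0.0372]
241 8 [ 0.5219 -0.0144  0.0354]
242 7 [ 0.5233 -0.014   0.032 ]
243 7 [ 0.5233 -0.014   0.0289]
244 6 [ 0.5227 -0.0151  0.0255]
245 4 [ 0.5185 -0.014   0.025 ]
246 2 [ 0.5159 -0.0148  0.0227]
```

View pics/s7z.png

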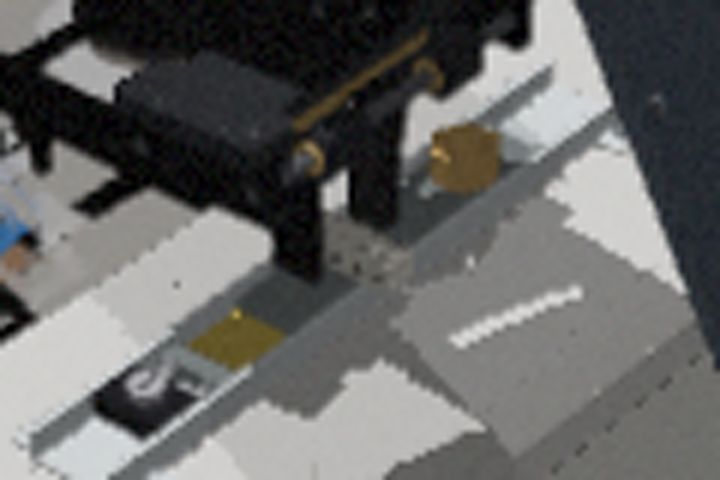

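Emit:
jog_arm:
  rows:
    - {"dp":[0,0,2.5],"turn":[0,0,0],"grip":0.45}
    - {"dp":[0,0,2.5],"turn":[0,0,0],"grip":0.3}
    - {"dp":[0,0,2.5],"turn":[0,0,0],"grip":0.15}
    - {"dp":[0,0,2.5],"turn":[0,0,0],"grip":0}
    - {"dp":[0,0,2.5],"turn":[0,0,0],"grip":0}
    - {"dp":[0,0,2.5],"turn":[0,0,0],"grip":0}
    - {"dp":[0,0,2.5],"turn":[0,0,0],"grip":0}

```text
time_s: 5.6
position: [0.5276, -0.042, -0.0077]
tcp_rot: [[1.0, 0.027, 0.0], [0.027, -1.0, 0.0], [0.0, -0.0, -1.0]]
force: [-0.6, 0.3, 0.3]
opening: 0.214
```

Gripped: opening 0.214, about 18.6 mm. Lifting and carrying it to the clear worktop beyond the rail.

Emit:
jog_arm:
  rows:
    - {"dp":[0,0,-10],"turn":[0,0,0],"grip":0}
    - {"dp":[0,0,-30],"turn":[0,0,0],"grip":0}
    - {"dp":[0,0,-60],"turn":[0,0,0],"grip":0}
    - {"dp":[0,-15,-80],"turn":[0,0,0],"grip":0}
    - {"dp":[-3,-45,-80],"turn":[0,0,0],"grip":0}
    - {"dp":[-6,-80,-80],"turn":[0,0,0],"grip":0}
    - {"dp":[-9,-118,-80],"turn":[0,0,0],"grip":0}
    - {"dp":[-12,-156,-80],"turn":[0,0,0],"grip":0}
    - {"dp":[-15,-194,-80],"turn":[0,0,0],"grip":0}
    - {"dp":[-18,-230,-80],"turn":[0,0,0],"grip":0}

```text
time_s: 6.6
position: [0.5031, 0.189, 0.073]
tcp_rot: [[1.0, 0.027, 0.001], [0.027, -1.0, 0.0], [0.001, -0.0, -1.0]]
force: [1.0, 0.6, -0.5]
opening: 0.214
```

Emit:
jog_arm:
  rows:
    - {"dp":[0,-20,0],"turn":[0,0,0],"grip":0}
    - {"dp":[0,-33,0],"turn":[0,0,0],"grip":0}
    - {"dp":[0,-33,10],"turn":[0,0,0],"grip":0}
    - {"dp":[0,-33,25],"turn":[0,0,0],"grip":0}
    - {"dp":[0,-33,40],"turn":[0,0,0],"grip":0}
    - {"dp":[0,-33,40],"turn":[0,0,0],"grip":0}

```text
time_s: 7.2
position: [0.5008, 0.2186, 0.0302]
tcp_rot: [[1.0, 0.026, -0.005], [0.026, -1.0, -0.001], [-0.005, 0.001, -1.0]]
force: [-0.3, -0.4, -0.7]
opening: 0.212
```

```bash
python3 - <<'E'
from h import *
s=bot.read_state();print(s['time_s'],s['position'],s['force'],s['opening'])
im,d=cap('scene','s8')
a=cv2.imread('pics/s8.png')[200:380,180:390];cv2.imwrite('pics/s8z.png',cv2.resize(a,None,fx=3.3,fy=3.3,interpolation=cv2.INTER_CUBIC))
E
```

```text
7.2 [0.50077907 0.21859103 0.03017154] [-0.32224599 -0.39158922 -0.74883435] 0.21170653049098107
```

View pics/s8z.png

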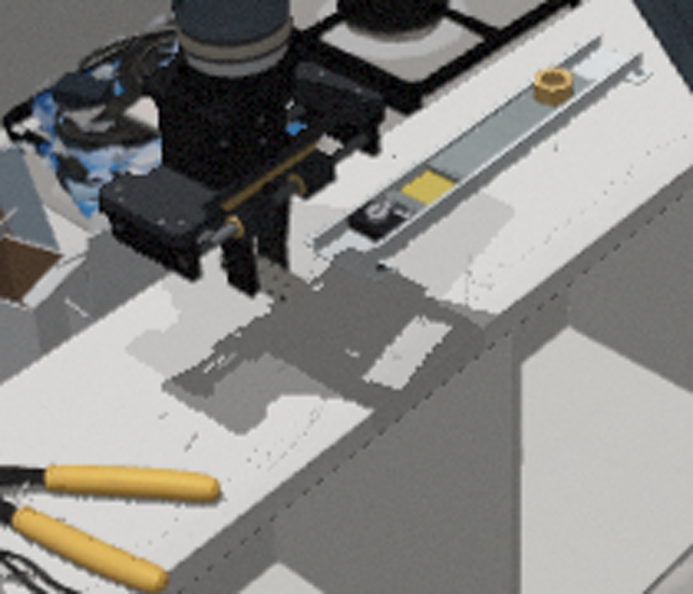

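Emit:
jog_arm:
  rows:
    - {"dp":[0,0,15],"turn":[0,0,0],"grip":0}
    - {"dp":[0,0,30],"turn":[0,0,0],"grip":0}
    - {"dp":[0,0,40],"turn":[0,0,0],"grip":0}
    - {"dp":[0,0,47],"turn":[0,0,0],"grip":0}
    - {"dp":[0,0,50],"turn":[0,0,0],"grip":0}
    - {"dp":[0,0,51],"turn":[0,0,0],"grip":0}
    - {"dp":[0,0,51],"turn":[0,0,0],"grip":0}

```text
time_s: 7.95
position: [0.5027, 0.2204, -0.0185]
tcp_rot: [[1.0, 0.027, 0.001], [0.027, -1.0, 0.0], [0.001, -0.0, -1.0]]
force: [-0.7, 0.3, 0.7]
opening: 0.214
```

Emit:
jog_arm:
  rows:
    - {"dp":[0,0,1.5],"turn":[0,0,0],"grip":0}
    - {"dp":[0,0,3],"turn":[0,0,0],"grip":0}
    - {"dp":[0,0,4],"turn":[0,0,0],"grip":0}
    - {"dp":[0,0,4.5],"turn":[0,0,0],"grip":0}
    - {"dp":[0,0,4.5],"turn":[0,0,0],"grip":0}
    - {"dp":[0,0,4.5],"turn":[0,0,0],"grip":0}

```text
time_s: 8.55
position: [0.5025, 0.2204, -0.0233]
tcp_rot: [[1.0, 0.027, 0.0], [0.027, -1.0, 0.0], [0.0, -0.0, -1.0]]
force: [0.1, 0.4, -0.2]
opening: 0.215
```

```bash
python3 - <<'E'
from h import *
im,d=cap('scene','s9')
a=cv2.imread('pics/s9.png')[220:330,200:340];cv2.imwrite('pics/s9z.png',cv2.resize(a,None,fx=5,fy=5,interpolation=cv2.INTER_CUBIC))
E
```

```text
(no output)
```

View pics/s9z.png

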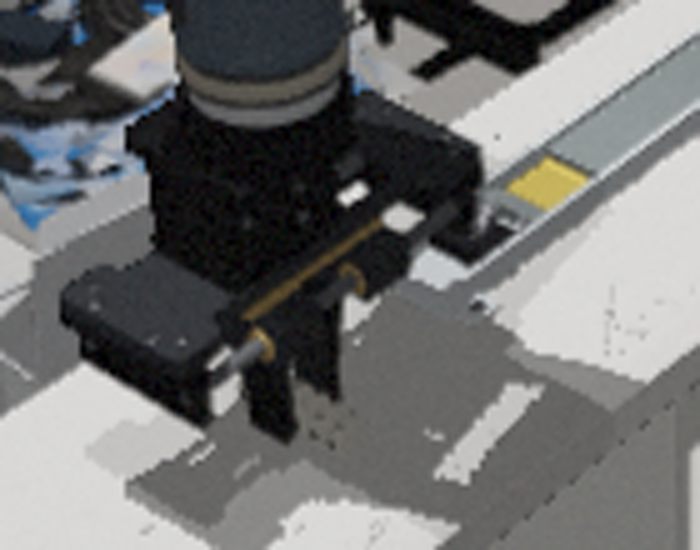

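Emit:
jog_arm:
  rows:
    - {"dp":[0,0,0.5],"turn":[0,0,0],"grip":0}
    - {"dp":[0,0,1],"turn":[0,0,0],"grip":0}
    - {"dp":[0,0,1],"turn":[0,0,0],"grip":0}

```text
time_s: 8.9
position: [0.5026, 0.2204, -0.0237]
tcp_rot: [[1.0, 0.027, 0.0], [0.027, -1.0, 0.0], [0.0, -0.0, -1.0]]
force: [-0.5, -0.6, 4.7]
opening: 0.215
```

Contact at 4.7 N upward, so the strip is on the worktop. Releasing and rising straight up.

Emit:
jog_arm:
  rows:
    - {"dp":[0,0,0],"turn":[0,0,0],"grip":0.25}
    - {"dp":[0,0,0],"turn":[0,0,0],"grip":0.4}
    - {"dp":[0,0,0],"turn":[0,0,0],"grip":0.45}
    - {"dp":[0,0,0],"turn":[0,0,0],"grip":0.45}
    - {"dp":[0,0,-10],"turn":[0,0,0],"grip":0.45}
    - {"dp":[0,0,-40],"turn":[0,0,0],"grip":0.45}
    - {"dp":[0,0,-80],"turn":[0,0,0],"grip":0.3}
    - {"dp":[0,40,-100],"turn":[0,0,0],"grip":0.1}
    - {"dp":[10,85,-110],"turn":[0,0,0],"grip":0}
    - {"dp":[15,130,-110],"turn":[0,0,0],"grip":0}

```text
time_s: 9.9
position: [0.5233, 0.0899, 0.0886]
tcp_rot: [[1.0, 0.029, 0.006], [0.029, -1.0, -0.0], [0.006, 0.0, -1.0]]
force: [1.1, -0.3, -0.0]
opening: 0.172
```

Emit:
jog_arm:
  rows:
    - {"dp":[2,45,0],"turn":[0,0,0],"grip":0}
    - {"dp":[4,90,0],"turn":[0,0,0],"grip":0}
    - {"dp":[6,130,0],"turn":[0,0,0],"grip":0}
    - {"dp":[6,160,0],"turn":[0,0,0],"grip":0}
    - {"dp":[6,160,0],"turn":[0,0,0],"grip":0}

```text
time_s: 10.4
position: [0.5326, -0.0731, 0.0866]
tcp_rot: [[1.0, 0.022, 0.003], [0.022, -1.0, -0.002], [0.003, 0.002, -1.0]]
force: [0.4, 0.8, -0.6]
opening: 0.005
```

```bash
python3 - <<'E'
from h import *
import pickle
s=bot.read_state();print(s['time_s'],s['position'],s['tcp_rot'].round(3),s['opening'])
inf=vision.camera_info('wrist'); pickle.dump(inf,open('w10.pkl','wb'));im,d=cap('wrist','w10')
im,d=cap('scene','s10')
E
```

```text
10.4 [ 0.53263057 -0.07313336  0.08659662] [[ 1.     0.022  0.003]
 [ 0.022 -1.    -0.002]
 [ 0.003  0.002 -1.   ]] 0.005119149430335018
```

View pics/w10.png

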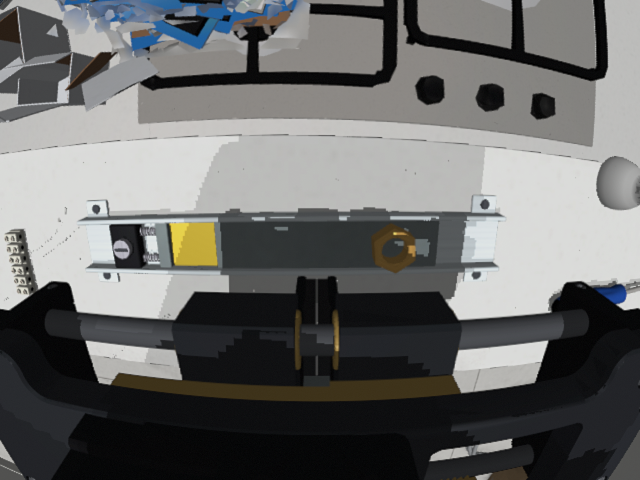

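View pics/s10.png

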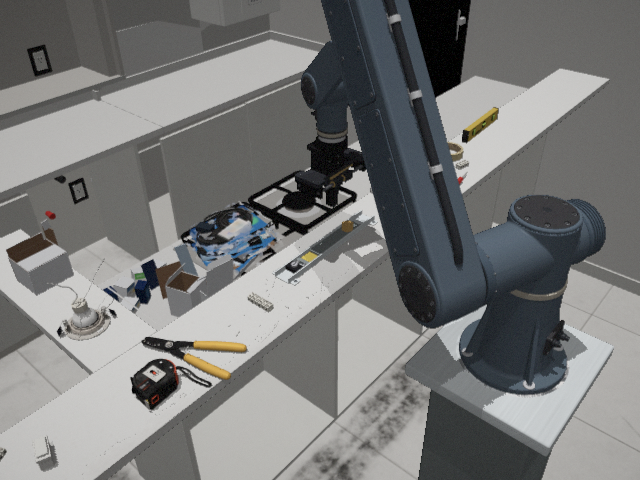

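The strip lies flat on the worktop at wrist (18,262) and scene (260,301). The channel is clear, with the nut at (394,247) and the pocket at columns 172–219. Re-measuring from this view.

```bash
python3 - <<'E'
from h import *
import pickle
im=cv2.imread('pics/w10.png'); inf=pickle.load(open('w10.pkl','rb')); P=lambda u,v,z:(onz('wrist',u,v,z,inf)*1000).round(1)
hsv=cv2.cvtColor(im,cv2.COLOR_BGR2HSV)
m=cv2.inRange(hsv,(8,110,50),(24,255,255)); m[:,:365]=0;m[:,430:]=0;m[:215]=0;m[280:]=0
ys,xs=np.nonzero(m);print(xs.min(),xs.max(),ys.min(),ys.max())
a=im[200:285,340:450];cv2.imwrite('pics/w10n.png',cv2.resize(a,None,fx=6,fy=6,interpolation=cv2.INTER_CUBIC))
for u in(219,172,169):print('pocket',u,P(u,243,.011),P(u,243,.005))
for p in[(80,218),(503,216),(497,270),(87,268)]:print('wall',P(*p,.016))
for p in[(96,209),(484,204),(476,274),(108,275)]:print('lug',P(*p,.003))
E
```

```text
371 415 224 272
pocket 219 [525.5   1.   11. ] [523.5   2.7   5. ]
pocket 172 [524.4  40.2  11. ] [522.5  42.7   5. ]
pocket 169 [524.4  42.8  11. ] [522.4  45.4   5. ]
wall [545.5 123.8  16. ]
wall [ 553.7 -219.5   16. ]
wall [ 508.3 -222.1   16. ]
wall [501.  124.6  16. ]
lug [550.2 114.5   3. ]
lug [ 560.  -207.4    3. ]
lug [ 499.6 -209.5    3. ]
lug [490.  111.5   3. ]
```

View pics/w10n.png

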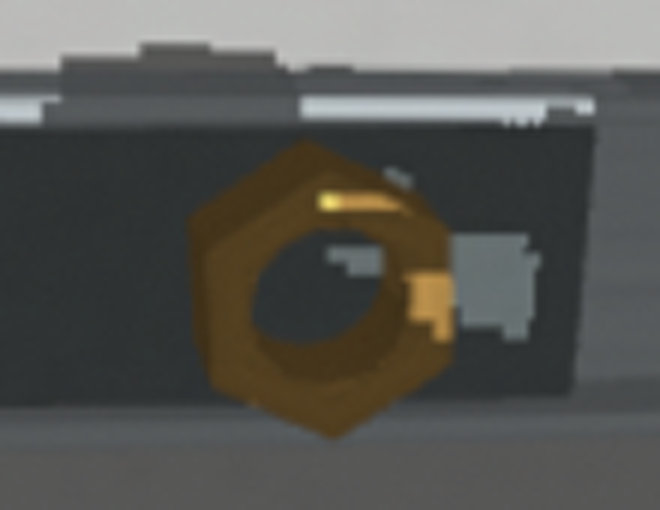

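Emit:
jog_arm:
  rows:
    - {"dp":[-2,40,0],"turn":[0,0,0],"grip":0}
    - {"dp":[-5,80,0],"turn":[0,0,0],"grip":0}
    - {"dp":[-6,104,0],"turn":[0,0,0],"grip":0}
    - {"dp":[-6,104,0],"turn":[0,0,0],"grip":0}
    - {"dp":[-6,104,25],"turn":[0,0,0],"grip":0}
    - {"dp":[-6,104,50],"turn":[0,0,0],"grip":0}
    - {"dp":[-6,104,70],"turn":[0,0,0],"grip":0}
    - {"dp":[-6,104,78],"turn":[0,0,0],"grip":0}
    - {"dp":[-6,104,78],"turn":[0,0,0],"grip":0}

```text
time_s: 11.4
position: [0.5273, -0.1708, 0.0069]
tcp_rot: [[1.0, 0.029, -0.003], [0.029, -1.0, 0.002], [-0.003, -0.002, -1.0]]
force: [-0.3, 0.2, 0.7]
opening: 0.007
```

```bash
python3 - <<'E'
from h import *
s=bot.read_state();print(s['time_s'],s['position'],s['tcp_rot'].round(3),s['opening'])
cap('wrist','w11'); cap('scene','s11')
a=cv2.imread('pics/s11.png')[180:290,280:420];cv2.imwrite('pics/s11z.png',cv2.resize(a,None,fx=5,fy=5,interpolation=cv2.INTER_CUBIC))
E
```

```text
11.4 [ 0.52728153 -0.17081191  0.00686692] [[ 1.     0.029 -0.003]
 [ 0.029 -1.     0.002]
 [-0.003 -0.002 -1.   ]] 0.007171041436998326
```

View pics/w11.png

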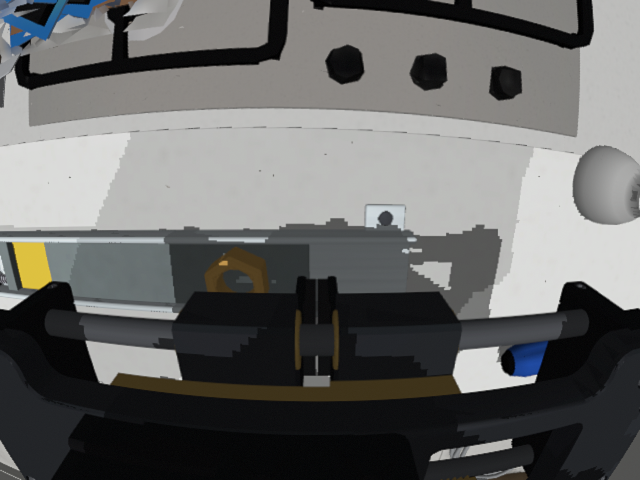

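View pics/s11z.png

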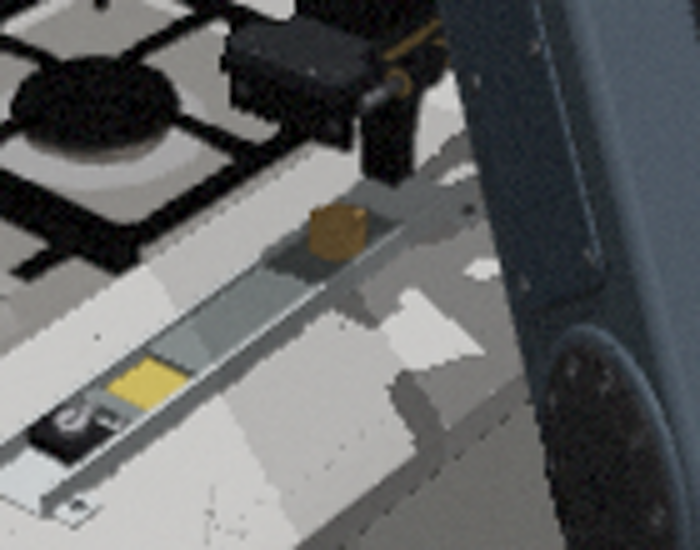

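Emit:
jog_arm:
  rows:
    - {"dp":[0,0,5],"turn":[0,0,0],"grip":0}
    - {"dp":[0,0,10],"turn":[0,0,0],"grip":0}
    - {"dp":[0,0,14],"turn":[0,0,0],"grip":0}
    - {"dp":[0,0,17],"turn":[0,0,0],"grip":0}
    - {"dp":[0,0,17],"turn":[0,0,0],"grip":0}
    - {"dp":[0,0,17],"turn":[0,0,0],"grip":0}

```text
time_s: 12.1
position: [0.5281, -0.1731, -0.0094]
tcp_rot: [[1.0, 0.027, -0.0], [0.027, -1.0, 0.0], [-0.0, -0.0, -1.0]]
force: [0.3, 0.2, -0.8]
opening: 0.006
```

```bash
python3 - <<'E'
from h import *
s=bot.read_state();print(s['time_s'],s['position'],s['force'])
im,d=cap('scene','s12'); i=vision.camera_info('scene')
a=cv2.imread('pics/s12.png')[180:260,310:410];cv2.imwrite('pics/s12z.png',cv2.resize(a,None,fx=7,fy=7,interpolation=cv2.INTER_CUBIC))
for v in range(205,226):
    row=[]
    for u in range(345,366):
        if im[v,u].max()<30 and d[v,u]>0:
            p,r=ray('scene',u,v,i); q=p+r*d[v,u]
            if q[1]>-.2 and q[2]>0: row.append(q)
    if row: print(v,len(row),np.mean(row,0).round(4))
E
```

```text
12.1 [ 0.52808935 -0.17312574 -0.00938759] [ 0.33642047  0.18875983 -0.83815008]
205 13 [ 0.4943 -0.115   0.1032]
206 14 [ 0.4995 -0.121   0.0953]
207 15 [ 0.5036 -0.1269  0.0879]
208 17 [ 0.5049 -0.1286  0.0835]
209 16 [ 0.5096 -0.1354  0.0753]
210 14 [ 0.5133 -0.1447  0.0662]
211 14 [ 0.5122 -0.1434  0.0643]
212 14 [ 0.5117 -0.1371  0.0646]
213 15 [ 0.5123 -0.1404  0.0597]
214 13 [ 0.5141 -0.1484  0.0519]
215 10 [ 0.5214 -0.1671  0.0365]
216 9 [ 0.5221 -0.166   0.0336]
217 10 [ 0.5221 -0.1683  0.0293]
218 9 [ 0.523  -0.1675  0.0262]
219 9 [ 0.5223 -0.1666  0.0237]
220 6 [ 0.5221 -0.1687  0.0196]
221 3 [ 0.5189 -0.1668  0.0187]
```

View pics/s12z.png

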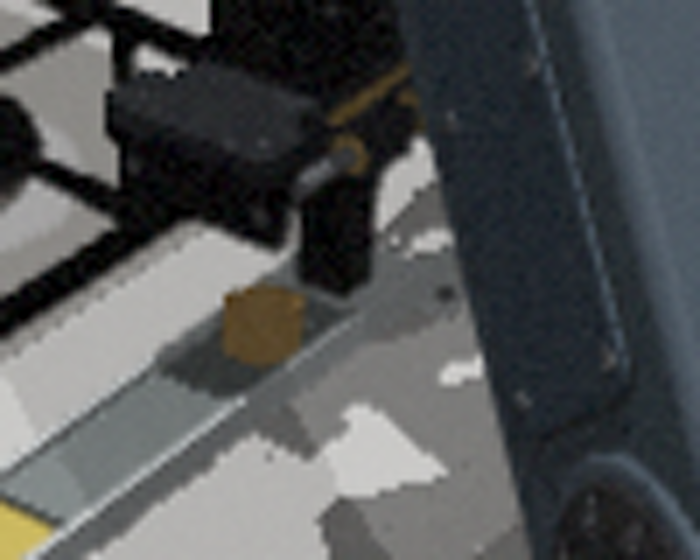

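Emit:
jog_arm:
  rows:
    - {"dp":[0,0,1.5],"turn":[0,0,0],"grip":0}
    - {"dp":[0,0,2.5],"turn":[0,0,0],"grip":0}
    - {"dp":[0,-3,2.5],"turn":[0,0,0],"grip":0}
    - {"dp":[0,-6,2.5],"turn":[0,0,0],"grip":0}
    - {"dp":[0,-8,2.5],"turn":[0,0,0],"grip":0}
    - {"dp":[0,-9,2.5],"turn":[0,0,0],"grip":0}
    - {"dp":[0,-10,2.5],"turn":[0,0,0],"grip":0}
    - {"dp":[0,-11,2.5],"turn":[0,0,0],"grip":0}
    - {"dp":[0,-12,2.5],"turn":[0,0,0],"grip":0}
    - {"dp":[0,-13,2.5],"turn":[0,0,0],"grip":0}

```text
time_s: 13.15
position: [0.5278, -0.1601, -0.0117]
tcp_rot: [[1.0, 0.027, 0.0], [0.027, -1.0, -0.0], [0.0, 0.0, -1.0]]
force: [0.1, -0.1, 0.2]
opening: 0.006
```

Emit:
jog_arm:
  rows:
    - {"dp":[0,-1,0],"turn":[0,0,0],"grip":0}
    - {"dp":[0,-2,0],"turn":[0,0,0],"grip":0}
    - {"dp":[0,-3,0],"turn":[0,0,0],"grip":0}
    - {"dp":[0,-4,0],"turn":[0,0,0],"grip":0}
    - {"dp":[0,-5,0],"turn":[0,0,0],"grip":0}
    - {"dp":[0,-6,0],"turn":[0,0,0],"grip":0}
    - {"dp":[0,-7,0],"turn":[0,0,0],"grip":0}
    - {"dp":[0,-8,0],"turn":[0,0,0],"grip":0}
    - {"dp":[0,-9,0],"turn":[0,0,0],"grip":0}
    - {"dp":[0,-10,0],"turn":[0,0,0],"grip":0}

```text
time_s: 14.15
position: [0.5276, -0.1501, -0.0117]
tcp_rot: [[1.0, 0.027, 0.0], [0.027, -1.0, -0.0], [0.0, 0.0, -1.0]]
force: [0.3, -0.6, -1.4]
opening: 0.006
```

```bash
python3 - <<'E'
from h import *
s=bot.read_state();print(s['time_s'],s['position'],s['force'])
im,d=cap('scene','s13')
cap('wrist','w13')
a=cv2.imread('pics/s13.png')[180:260,310:410];cv2.imwrite('pics/s13z.png',cv2.resize(a,None,fx=7,fy=7,interpolation=cv2.INTER_CUBIC))
E
```

```text
14.15 [ 0.52758367 -0.15005352 -0.01174172] [ 0.30146742 -0.58177862 -1.35983281]
```

View pics/s13z.png

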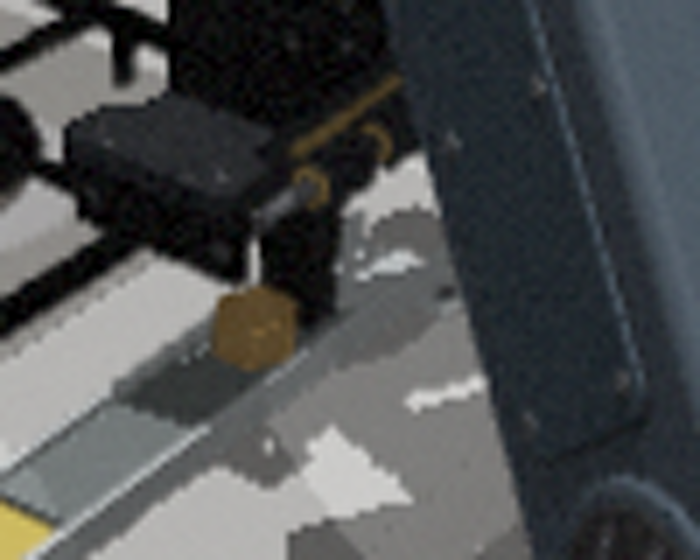

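View pics/w13.png

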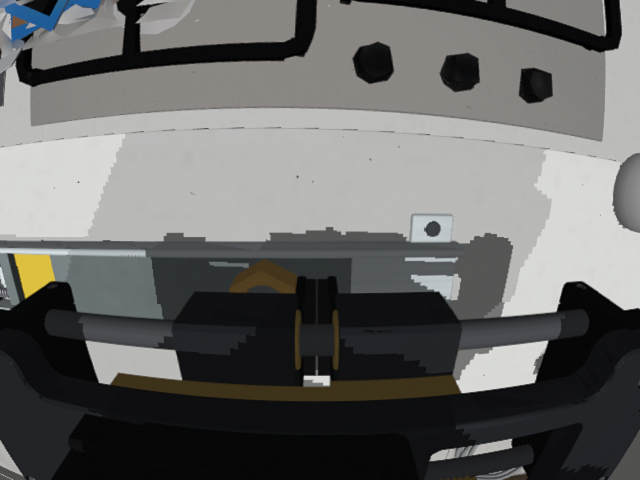

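The finger is against the nut, which has begun to slide. Continuing the push along the centre line.

Emit:
jog_arm:
  rows:
    - {"dp":[0,-2,0],"turn":[0,0,0],"grip":0}
    - {"dp":[0,-5,0],"turn":[0,0,0],"grip":0}
    - {"dp":[0,-8,0],"turn":[0,0,0],"grip":0}
    - {"dp":[0,-11,0],"turn":[0,0,0],"grip":0}
    - {"dp":[0,-14,0],"turn":[0,0,0],"grip":0}
    - {"dp":[0,-17,0],"turn":[0,0,0],"grip":0}
    - {"dp":[0,-20,0],"turn":[0,0,0],"grip":0}
    - {"dp":[0,-23,0],"turn":[0,0,0],"grip":0}
    - {"dp":[0,-26,0],"turn":[0,0,0],"grip":0}
    - {"dp":[0,-29,0],"turn":[0,0,0],"grip":0}

```text
time_s: 15.25
position: [0.5268, -0.1209, -0.0117]
tcp_rot: [[1.0, 0.027, 0.0], [0.027, -1.0, -0.0], [0.0, 0.0, -1.0]]
force: [0.1, -1.0, -0.3]
opening: 0.002
```

Emit:
jog_arm:
  rows:
    - {"dp":[0,-3,0],"turn":[0,0,0],"grip":0}
    - {"dp":[0,-6,0],"turn":[0,0,0],"grip":0}
    - {"dp":[0,-9,0],"turn":[0,0,0],"grip":0}
    - {"dp":[0,-12,0],"turn":[0,0,0],"grip":0}
    - {"dp":[0,-15,0],"turn":[0,0,0],"grip":0}
    - {"dp":[0,-18,0],"turn":[0,0,0],"grip":0}
    - {"dp":[0,-21,0],"turn":[0,0,0],"grip":0}
    - {"dp":[0,-24,0],"turn":[0,0,0],"grip":0}
    - {"dp":[0,-27,0],"turn":[0,0,0],"grip":0}
    - {"dp":[0,-29,0],"turn":[0,0,0],"grip":0}

```text
time_s: 16.25
position: [0.526, -0.0918, -0.0117]
tcp_rot: [[1.0, 0.027, -0.0], [0.027, -1.0, 0.0], [-0.0, -0.0, -1.0]]
force: [-0.5, -0.9, 0.0]
opening: 0.006
```

Emit:
jog_arm:
  rows:
    - {"dp":[0,-2,0],"turn":[0,0,0],"grip":0}
    - {"dp":[0,-5,0],"turn":[0,0,0],"grip":0}
    - {"dp":[0,-8,0],"turn":[0,0,0],"grip":0}
    - {"dp":[0,-11,0],"turn":[0,0,0],"grip":0}
    - {"dp":[0,-14,0],"turn":[0,0,0],"grip":0}
    - {"dp":[0,-17,0],"turn":[0,0,0],"grip":0}
    - {"dp":[0,-20,0],"turn":[0,0,0],"grip":0}
    - {"dp":[0,-23,0],"turn":[0,0,0],"grip":0}
    - {"dp":[0,-26,0],"turn":[0,0,0],"grip":0}
    - {"dp":[0,-28,0],"turn":[0,0,0],"grip":0}

```text
time_s: 17.25
position: [0.5252, -0.0638, -0.0118]
tcp_rot: [[1.0, 0.027, -0.0], [0.027, -1.0, 0.0], [-0.0, -0.0, -1.0]]
force: [0.4, -0.8, 0.0]
opening: 0.008
```

```bash
python3 - <<'E'
from h import *
s=bot.read_state();print(s['time_s'],s['position'],s['force'])
im,d=cap('scene','s14')
cap('wrist','w14')
a=cv2.imread('pics/s14.png')[190:290,270:390];cv2.imwrite('pics/s14z.png',cv2.resize(a,None,fx=6,fy=6,interpolation=cv2.INTER_CUBIC))
E
```

```text
17.25 [ 0.52516915 -0.0638212  -0.01175051] [ 0.42190457 -0.83033102  0.00097255]
```

View pics/s14z.png

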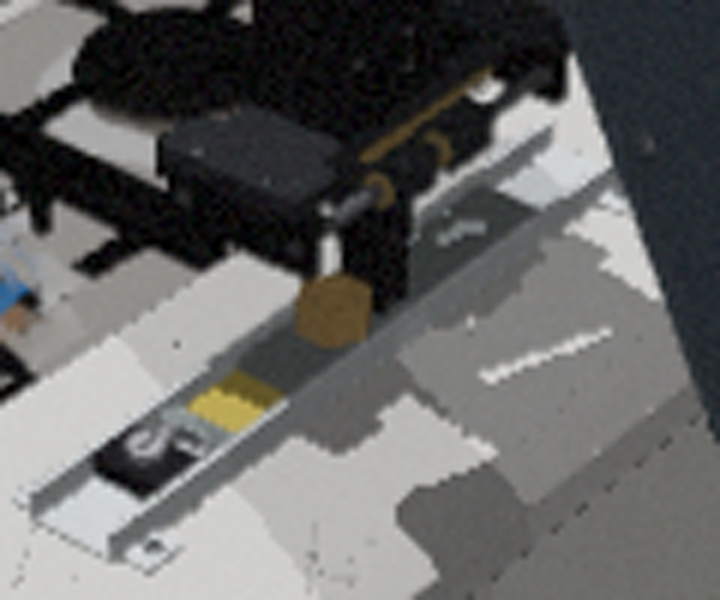

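View pics/w14.png

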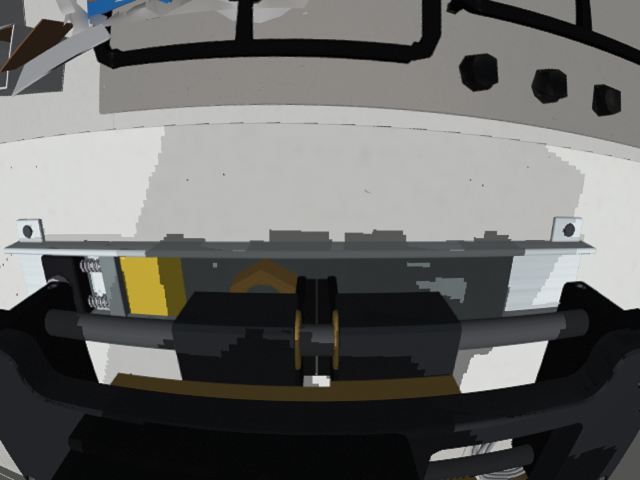

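Emit:
jog_arm:
  rows:
    - {"dp":[0,-2,0],"turn":[0,0,0],"grip":0}
    - {"dp":[0,-4,0],"turn":[0,0,0],"grip":0}
    - {"dp":[0,-7,0],"turn":[0,0,0],"grip":0}
    - {"dp":[0,-10,0],"turn":[0,0,0],"grip":0}
    - {"dp":[0,-13,0],"turn":[0,0,0],"grip":0}
    - {"dp":[0,-16,0],"turn":[0,0,0],"grip":0}
    - {"dp":[0,-19,0],"turn":[0,0,0],"grip":0}
    - {"dp":[0,-22,0],"turn":[0,0,0],"grip":0}
    - {"dp":[0,-24,0],"turn":[0,0,0],"grip":0}
    - {"dp":[0,-26,0],"turn":[0,0,0],"grip":0}

```text
time_s: 18.35
position: [0.5245, -0.0379, -0.0117]
tcp_rot: [[1.0, 0.027, 0.0], [0.027, -1.0, -0.0], [0.0, 0.0, -1.0]]
force: [-1.0, 0.3, 0.2]
opening: 0.008
```

Emit:
jog_arm:
  rows:
    - {"dp":[0,-1,0],"turn":[0,0,0],"grip":0}
    - {"dp":[0,-2,0],"turn":[0,0,0],"grip":0}
    - {"dp":[0,-3,0],"turn":[0,0,0],"grip":0}
    - {"dp":[0,-4,0],"turn":[0,0,0],"grip":0}
    - {"dp":[0,-5,0],"turn":[0,0,0],"grip":0}
    - {"dp":[0,-6,0],"turn":[0,0,0],"grip":0}
    - {"dp":[0,-7,0],"turn":[0,0,0],"grip":0}
    - {"dp":[0,-8,0],"turn":[0,0,0],"grip":0}
    - {"dp":[0,-9,0],"turn":[0,0,0],"grip":0}
    - {"dp":[0,-10,0],"turn":[0,0,0],"grip":0}

```text
time_s: 19.35
position: [0.5242, -0.028, -0.0117]
tcp_rot: [[1.0, 0.027, -0.0], [0.027, -1.0, -0.0], [-0.0, 0.0, -1.0]]
force: [0.5, -0.3, -0.8]
opening: 0.004
```

Emit:
jog_arm:
  rows:
    - {"dp":[0,-1,0],"turn":[0,0,0],"grip":0}
    - {"dp":[0,-2,0],"turn":[0,0,0],"grip":0}
    - {"dp":[0,-3,0],"turn":[0,0,0],"grip":0}
    - {"dp":[0,-4,0],"turn":[0,0,0],"grip":0}
    - {"dp":[0,-5,0],"turn":[0,0,0],"grip":0}
    - {"dp":[0,-6,0],"turn":[0,0,0],"grip":0}

```text
time_s: 19.95
position: [0.5241, -0.0221, -0.0117]
tcp_rot: [[1.0, 0.027, 0.0], [0.027, -1.0, -0.0], [0.0, 0.0, -1.0]]
force: [0.5, -0.2, 0.8]
opening: 0.005
```

```bash
python3 - <<'E'
from h import *
s=bot.read_state();print(s['time_s'],s['position'],s['force'])
im,d=cap('scene','s15')
a=cv2.imread('pics/s15.png')[200:290,260:370];cv2.imwrite('pics/s15z.png',cv2.resize(a,None,fx=6,fy=6,interpolation=cv2.INTER_CUBIC))
E
```

```text
19.95 [ 0.52412012 -0.02208788 -0.0117452 ] [ 0.48559339 -0.22250829  0.76045674]
```

View pics/s15z.png

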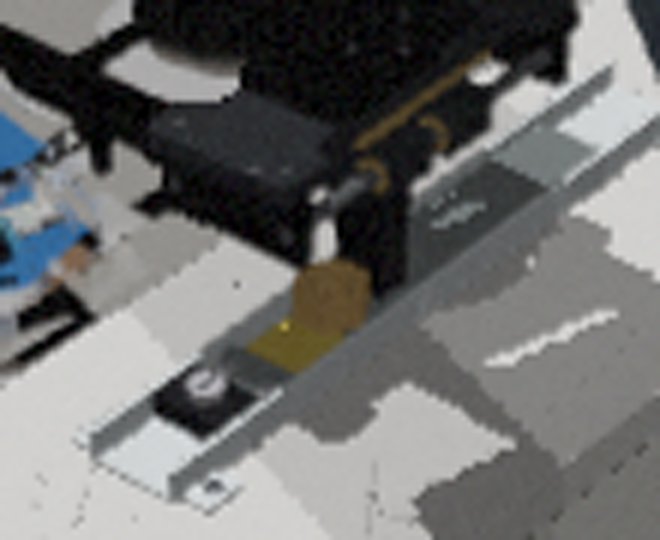

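The nut is partly over the yellow pocket, with no resistance yet. I'll creep on with short force checks.

Emit:
jog_arm:
  rows:
    - {"dp":[0,-1,0],"turn":[0,0,0],"grip":0}
    - {"dp":[0,-2,0],"turn":[0,0,0],"grip":0}
    - {"dp":[0,-3,0],"turn":[0,0,0],"grip":0}
    - {"dp":[0,-4,0],"turn":[0,0,0],"grip":0}
    - {"dp":[0,-5,0],"turn":[0,0,0],"grip":0}
    - {"dp":[0,-6,0],"turn":[0,0,0],"grip":0}

```text
time_s: 20.6
position: [0.524, -0.0161, -0.0117]
tcp_rot: [[1.0, 0.027, 0.0], [0.027, -1.0, -0.0], [0.0, 0.0, -1.0]]
force: [-0.3, -1.5, 0.9]
opening: 0.008
```

Emit:
jog_arm:
  rows:
    - {"dp":[0,-1,0],"turn":[0,0,0],"grip":0}
    - {"dp":[0,-2,0],"turn":[0,0,0],"grip":0}
    - {"dp":[0,-3,0],"turn":[0,0,0],"grip":0}
    - {"dp":[0,-4,0],"turn":[0,0,0],"grip":0}
    - {"dp":[0,-5,0],"turn":[0,0,0],"grip":0}

```text
time_s: 21.1
position: [0.5235, -0.0109, -0.0119]
tcp_rot: [[1.0, 0.027, -0.0], [0.027, -1.0, 0.0], [-0.0, -0.0, -1.0]]
force: [0.1, -0.8, 0.6]
opening: 0.002
```

```bash
python3 - <<'E'
from h import *
s=bot.read_state();print(s['time_s'],s['position'],s['force'])
im,d=cap('scene','s16')
a=cv2.imread('pics/s16.png')[200:290,260:370];cv2.imwrite('pics/s16z.png',cv2.resize(a,None,fx=6,fy=6,interpolation=cv2.INTER_CUBIC))
E
```

```text
21.1 [ 0.52354366 -0.0109053  -0.01185755] [ 0.11159774 -0.78236228  0.56803294]
```

View pics/s16z.png

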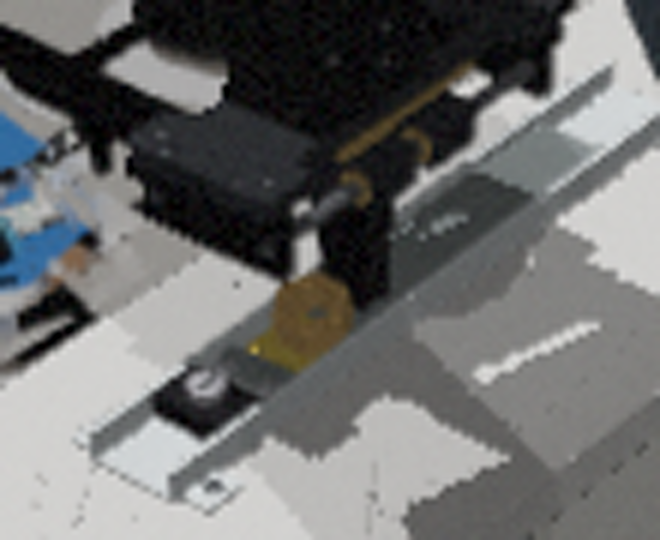

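Emit:
jog_arm:
  rows:
    - {"dp":[0,-1,0],"turn":[0,0,0],"grip":0}
    - {"dp":[0,-2,0],"turn":[0,0,0],"grip":0}
    - {"dp":[0,-3,0],"turn":[0,0,0],"grip":0}

```text
time_s: 21.45
position: [0.5236, -0.008, -0.0118]
tcp_rot: [[1.0, 0.027, -0.0], [0.027, -1.0, 0.0], [-0.0, -0.0, -1.0]]
force: [-0.9, -0.8, 0.7]
opening: 0.007
```

Emit:
jog_arm:
  rows:
    - {"dp":[0,-1,0],"turn":[0,0,0],"grip":0}
    - {"dp":[0,-2,0],"turn":[0,0,0],"grip":0}

```text
time_s: 21.65
position: [0.5236, -0.0061, -0.0118]
tcp_rot: [[1.0, 0.027, -0.0], [0.027, -1.0, 0.0], [-0.0, -0.0, -1.0]]
force: [0.4, 0.3, 0.1]
opening: 0.006
```

```bash
python3 - <<'E'
from h import *
s=bot.read_state();print(s['time_s'],s['position'],s['force'])
im,d=cap('scene','s17')
a=cv2.imread('pics/s17.png')[200:290,260:370];cv2.imwrite('pics/s17z.png',cv2.resize(a,None,fx=6,fy=6,interpolation=cv2.INTER_CUBIC))
E
```

```text
21.65 [ 0.52361861 -0.00605065 -0.01175233] [0.42138831 0.33191921 0.11401559]
```

View pics/s17z.png

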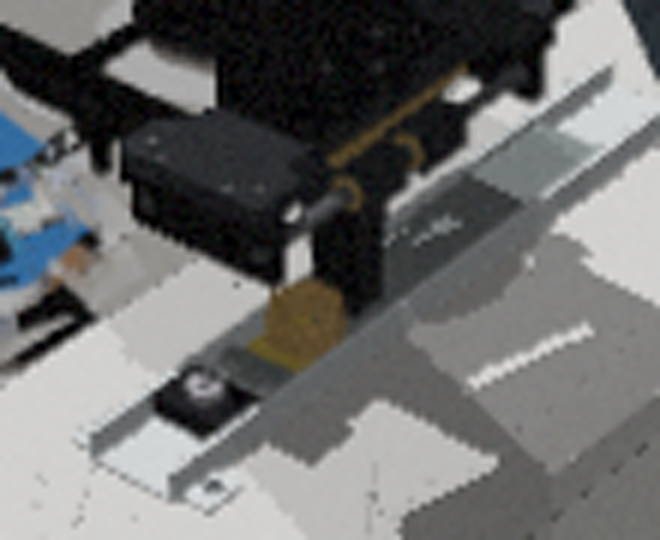

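Emit:
jog_arm:
  rows:
    - {"dp":[0,-1,0],"turn":[0,0,0],"grip":0}
    - {"dp":[0,-2,0],"turn":[0,0,0],"grip":0}

```text
time_s: 21.9
position: [0.5236, -0.0041, -0.0117]
tcp_rot: [[1.0, 0.027, -0.0], [0.027, -1.0, -0.0], [-0.0, 0.0, -1.0]]
force: [0.2, 0.1, 0.3]
opening: 0.003
```

Emit:
jog_arm:
  rows:
    - {"dp":[0,-0.7,0],"turn":[0,0,0],"grip":0}
    - {"dp":[0,-1.4,0],"turn":[0,0,0],"grip":0}

```text
time_s: 22.1
position: [0.5236, -0.0027, -0.0117]
tcp_rot: [[1.0, 0.027, 0.0], [0.027, -1.0, -0.0], [0.0, 0.0, -1.0]]
force: [0.8, -0.2, -0.8]
opening: 0.003
```

```bash
python3 - <<'E'
from h import *
s=bot.read_state();print(s['time_s'],s['position'],s['force'])
im,d=cap('scene','s18')
a=cv2.imread('pics/s18.png')[200:290,260:370];cv2.imwrite('pics/s18z.png',cv2.resize(a,None,fx=6,fy=6,interpolation=cv2.INTER_CUBIC))
E
```

```text
22.1 [ 0.52356582 -0.00269182 -0.01174007] [ 0.83412452 -0.15635661 -0.80724835]
```

View pics/s18z.png

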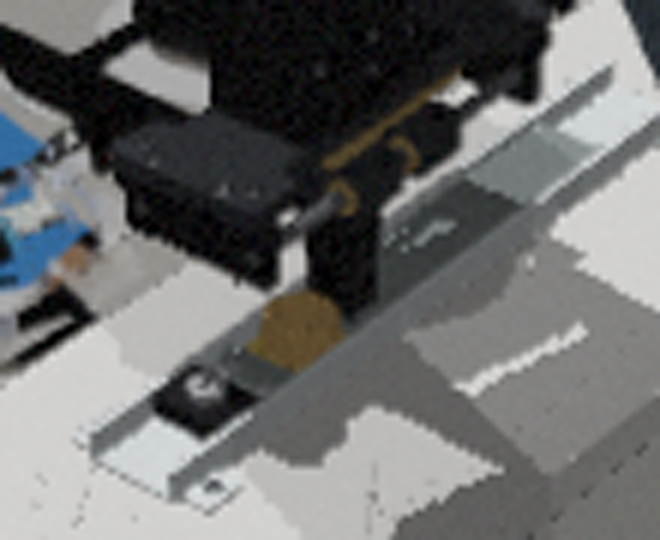

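The nut has dropped: its top fell visibly and it now covers the yellow floor. I'll go on gently until the plate resists.

Emit:
jog_arm:
  rows:
    - {"dp":[0,-0.7,0],"turn":[0,0,0],"grip":0}
    - {"dp":[0,-1.4,0],"turn":[0,0,0],"grip":0}

```text
time_s: 22.35
position: [0.5235, -0.0013, -0.0118]
tcp_rot: [[1.0, 0.027, 0.0], [0.027, -1.0, -0.0], [0.0, 0.0, -1.0]]
force: [0.8, 0.2, -0.1]
opening: 0.002
```

Emit:
jog_arm:
  rows:
    - {"dp":[0,-0.6,0],"turn":[0,0,0],"grip":0}
    - {"dp":[0,-1.2,0],"turn":[0,0,0],"grip":0}

```text
time_s: 22.55
position: [0.5235, -0.0001, -0.0117]
tcp_rot: [[1.0, 0.027, 0.0], [0.027, -1.0, -0.0], [0.0, 0.0, -1.0]]
force: [-0.3, -0.4, 0.5]
opening: 0.009
```

Emit:
jog_arm:
  rows:
    - {"dp":[0,-0.5,0],"turn":[0,0,0],"grip":0}
    - {"dp":[0,-1,0],"turn":[0,0,0],"grip":0}

```text
time_s: 22.75
position: [0.5235, 0.0009, -0.0117]
tcp_rot: [[1.0, 0.027, 0.0], [0.027, -1.0, -0.0], [0.0, 0.0, -1.0]]
force: [0.5, -0.1, 0.7]
opening: 0.005
```

```bash
python3 - <<'E'
from h import *
f=[]
for k in range(4):
    s=bot.read_state(); f.append(s['force'][1]); 
    im,d=cap('scene','s19')
print(s['time_s'],s['position'],np.round(f,2))
a=cv2.imread('pics/s19.png')[200:290,260:370];cv2.imwrite('pics/s19z.png',cv2.resize(a,None,fx=6,fy=6,interpolation=cv2.INTER_CUBIC))
E
```

```text
22.9 [ 0.52347795  0.00088655 -0.01173971] [-0.13 -0.08 -0.7  -0.81]
```

View pics/s19z.png

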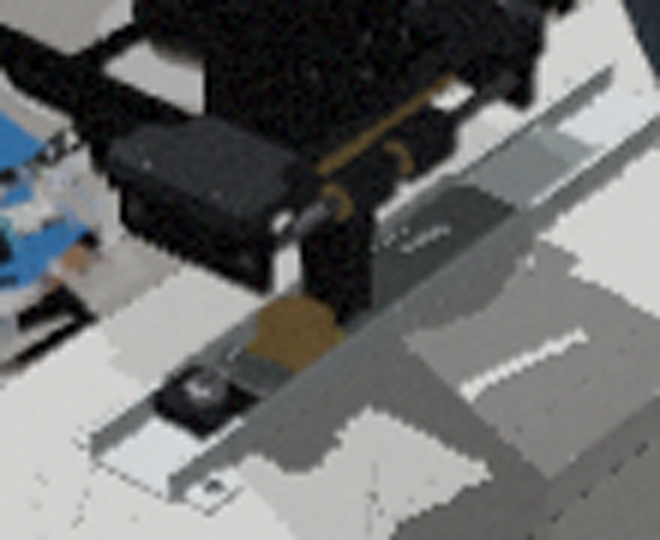

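Emit:
jog_arm:
  rows:
    - {"dp":[0,-0.5,0],"turn":[0,0,0],"grip":0}
    - {"dp":[0,-1,0],"turn":[0,0,0],"grip":0}

```text
time_s: 23.15
position: [0.5234, 0.0019, -0.0117]
tcp_rot: [[1.0, 0.027, 0.0], [0.027, -1.0, -0.0], [0.0, 0.0, -1.0]]
force: [-0.2, -0.4, 0.4]
opening: 0.005
```

Emit:
jog_arm:
  rows:
    - {"dp":[0,-0.5,0],"turn":[0,0,0],"grip":0}
    - {"dp":[0,-1,0],"turn":[0,0,0],"grip":0}

```text
time_s: 23.35
position: [0.5234, 0.0029, -0.0117]
tcp_rot: [[1.0, 0.027, 0.0], [0.027, -1.0, -0.0], [0.0, 0.0, -1.0]]
force: [-0.1, 0.2, 0.3]
opening: 0.005
```

Emit:
jog_arm:
  rows:
    - {"dp":[0,-0.5,0],"turn":[0,0,0],"grip":0}
    - {"dp":[0,-1,0],"turn":[0,0,0],"grip":0}

```text
time_s: 23.55
position: [0.5234, 0.0039, -0.0117]
tcp_rot: [[1.0, 0.027, 0.0], [0.027, -1.0, -0.0], [0.0, 0.0, -1.0]]
force: [-0.0, 0.3, 0.1]
opening: 0.007
```

```bash
python3 - <<'E'
from h import *
f=[]
for k in range(4):
    s=bot.read_state(); f.append(s['force'][1]); 
    im,d=cap('scene' if k<3 else 'wrist','s20' if k<3 else 'w20')
print(s['time_s'],s['position'],np.round(f,2))
a=cv2.imread('pics/s20.png')[200:290,260:370];cv2.imwrite('pics/s20z.png',cv2.resize(a,None,fx=6,fy=6,interpolation=cv2.INTER_CUBIC))
E
```

```text
23.7 [ 0.52337921  0.0038969  -0.01174995] [ 0.31 -0.29  0.59 -0.44]
```

View pics/s20z.png

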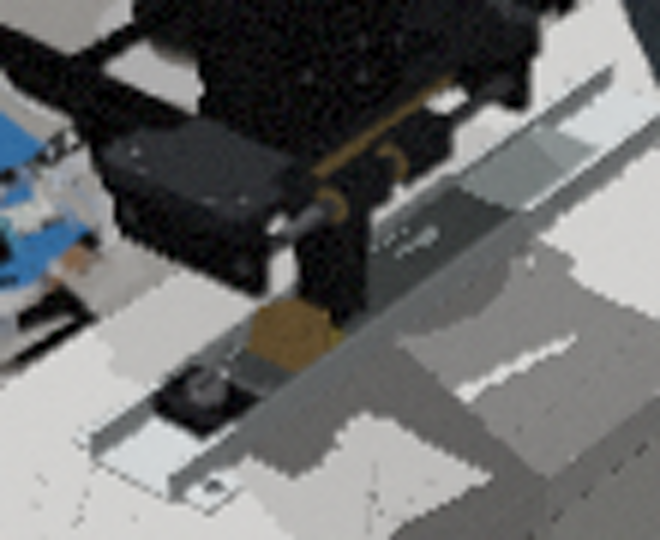

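View pics/w20.png

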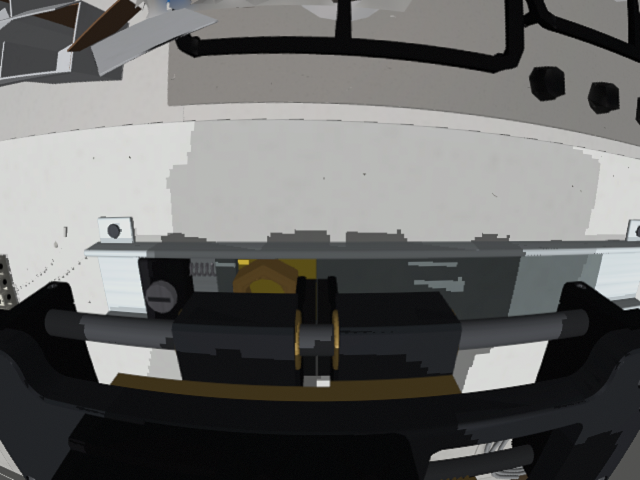

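The nut lies flat in the pocket close to its far wall, with yellow showing behind it at wrist (310,268). There's only a little left before the plate resists.

Emit:
jog_arm:
  rows:
    - {"dp":[0,-0.5,0],"turn":[0,0,0],"grip":0}
    - {"dp":[0,-0.8,0],"turn":[0,0,0],"grip":0}

```text
time_s: 23.95
position: [0.5234, 0.0045, -0.0117]
tcp_rot: [[1.0, 0.027, 0.0], [0.027, -1.0, -0.0], [0.0, 0.0, -1.0]]
force: [-0.6, -1.8, 0.6]
opening: 0.005
```

Emit:
jog_arm:
  rows:
    - {"dp":[0,-0.4,0],"turn":[0,0,0],"grip":0}
    - {"dp":[0,-0.7,0],"turn":[0,0,0],"grip":0}

```text
time_s: 24.15
position: [0.5235, 0.0051, -0.0117]
tcp_rot: [[1.0, 0.027, 0.0], [0.027, -1.0, -0.0], [0.0, 0.0, -1.0]]
force: [0.1, -2.6, 0.1]
opening: 0.005
```

Resistance is rising (−1.8, then −2.6 N), so the plate is being felt. I'll stop here, back off slowly, then lift clear.

Emit:
jog_arm:
  rows:
    - {"dp":[0,1,0],"turn":[0,0,0],"grip":0}
    - {"dp":[0,2,0],"turn":[0,0,0],"grip":0}
    - {"dp":[0,4,0],"turn":[0,0,0],"grip":0}
    - {"dp":[0,8,0],"turn":[0,0,0],"grip":0}
    - {"dp":[0,14,0],"turn":[0,0,0],"grip":0}
    - {"dp":[0,20,0],"turn":[0,0,0],"grip":0}
    - {"dp":[0,22,-15],"turn":[0,0,0],"grip":0}
    - {"dp":[0,22,-45],"turn":[0,0,0],"grip":0}
    - {"dp":[0,22,-85],"turn":[0,0,0],"grip":0}
    - {"dp":[0,22,-120],"turn":[0,0,0],"grip":0}

```text
time_s: 25.15
position: [0.5238, -0.0172, 0.1095]
tcp_rot: [[1.0, 0.026, -0.0], [0.026, -1.0, 0.0], [-0.0, -0.0, -1.0]]
force: [0.1, -0.3, 0.6]
opening: 0.0
```

Emit:
jog_arm:
  rows:
    - {"dp":[0,20,-20],"turn":[0,0,0],"grip":0}
    - {"dp":[0,40,-40],"turn":[0,0,0],"grip":0}
    - {"dp":[0,40,-40],"turn":[0,0,0],"grip":0}
    - {"dp":[0,40,-40],"turn":[0,0,0],"grip":0}

```text
time_s: 25.55
position: [0.5247, -0.0569, 0.1482]
tcp_rot: [[1.0, 0.026, 0.0], [0.026, -1.0, 0.0], [0.0, -0.0, -1.0]]
force: [-0.4, 0.7, -0.3]
opening: 0.008
```

```bash
python3 - <<'E'
from h import *
s=bot.read_state();print(s['time_s'],s['position'],s['force'])
inf=vision.camera_info('wrist')
im,d=cap('wrist','w21');cap('scene','s21');cap('top','t21')
a=cv2.imread('pics/s21.png')[200:320,220:390];cv2.imwrite('pics/s21z.png',cv2.resize(a,None,fx=4.5,fy=4.5,interpolation=cv2.INTER_CUBIC))
E
```

```text
25.55 [ 0.52471705 -0.05690863  0.14824704] [-0.41781117  0.73045109 -0.31019827]
```

View pics/w21.png

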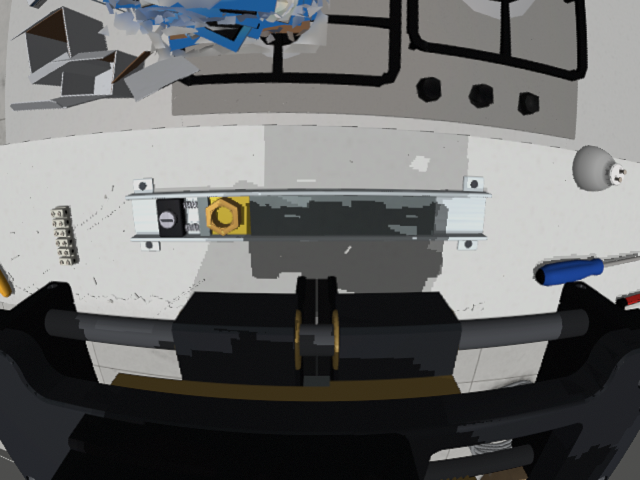

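View pics/s21z.png

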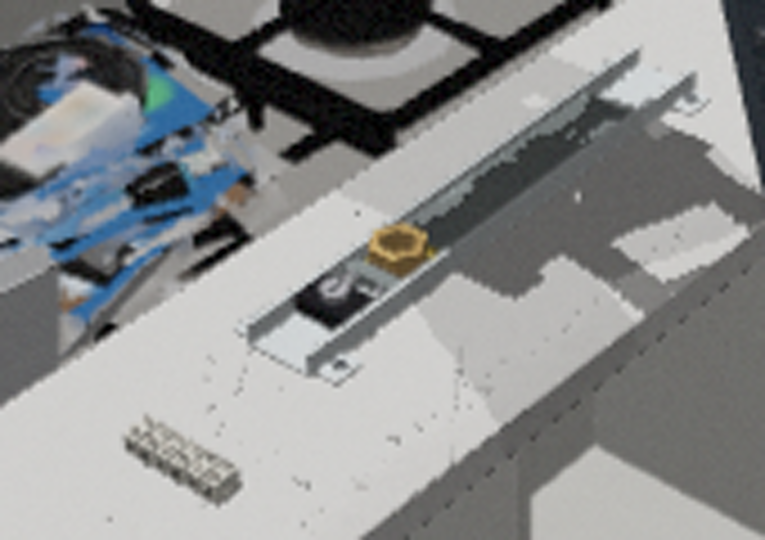

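View pics/t21.png

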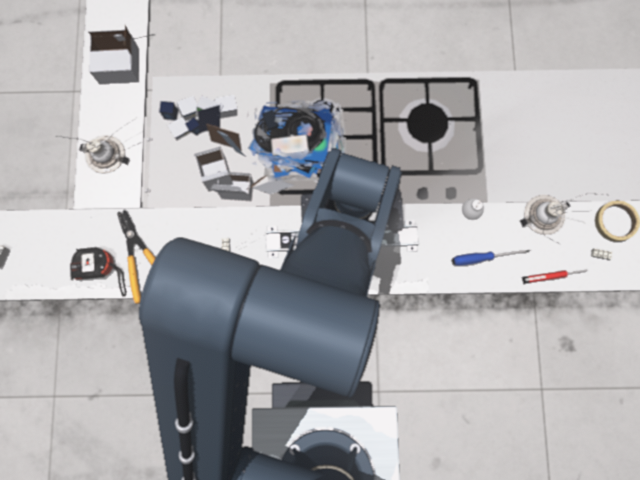

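The nut lies flat in the pocket at wrist (225,215), with the yellow floor visible around and through it. The strip is flat on the worktop at (63,235). The pliers, screwdriver and bulb haven't moved, and the arm is clear.

```bash
python3 - <<'E'
from rig import bot
print(bot.hand_in())
E
```

```text
the job is handed in; nothing more can be done
None
```

I moved the terminal strip off the rail and laid it flat on the worktop beyond the rail's end. I then slid the nut along the channel until it dropped into the yellow pocket. I stopped when the sprung plate pushed back at 2.6 N, backed off and lifted clear. The job was handed in at about 26 s of the 61 s allowed.

- **Last checks:** the final pictures show the nut flat in the pocket and the strip flat on the worktop. The pliers, screwdriver and bulb are where they were, and the gripper is about 0.1 m or more above everything. Of the force readings, taken at the end of each move, the highest on the nut was 2.6 N, against the 7 N limit.
- **What disagreed:** the first grasp closed on nothing just above the strip. The cameras showed the real fingertips about 25 mm behind the reported TCP, not 11 mm ahead of it as stated. I used the measured heights from then on, and the second grasp held.

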